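# Unload the router pallet into the parts pail

### The arm

A 6-joint arm with a two-finger parallel gripper is mounted at the origin on the work surface. World frame = base frame: x ahead of the robot, y to its left, z up, the work surface at z = 0. Lengths are in m, angles in degrees, forces in N, time in s.
With the tool pointing down it reaches from about 0.3 to 0.75 m from the base axis. Payload 8.5 kg.
Tool frame: the origin (TCP) lies on the centre line of the jaws, within the pads' length; the fingertips stand 19 mm ahead of it and the grasp point (between the pads) is the TCP (env.tcp_to_tips is the z of the fingertips in the tool frame, in m); z points along the fingers, y is the line along which they close (so a half turn about z gives the same grasp; the last joint's range is limited). The gripper opens to 85 mm and grips with 20 to 120 N. Pads are 22 mm wide; open, the fingers measure 114 mm over their backs; the gripper's body (76 mm by 85 mm) begins 54 mm behind the grasp point. The pads swing forward as they close: fully open they stand 13 mm farther back than shut.
Start: joints at [-87.68, 21.807, 74.336, -0, 83.858, -12.336], TCP at [0.139, -0.532, 0.25] pointing down, gripper open.
Joint ranges: [-178.18, 178.18], [-50.72, 133.34], [12.68, 142.11], [-81.47, 261.47], [9.98, 163.14], [-165.26, 165.26]. Speed limits (degrees/s): [136.94, 136.94, 180, 180, 180, 180].

### API

Orientations are given as a 3x3 rotation matrix whose columns are the frame's x, y, z axes.
In Python, from rig import env gives the robot as it stands.
- The arm moves only by the tool servo_tool, never from a script. Its argument "steps" is a list of rows, each an object of numbers: "tx", "ty", "tz": the shift along the world's x, y, z in cm; "yaw": the turn about the world's z in degrees; "claw": the finger opening in cm, from 0 to 8.54. In form: [{"tx": .., "ty": .., "tz": .., "yaw": .., "claw": ..}, ...]. A call has 1 to 20 rows; each row shifts and turns the commanded pose from where the row before left it; what a row does not reach is not made up. A row lasts 1/10 s, in which the tool goes at most 50 mm and 8.59 degrees, less where a joint would pass 70% of its speed; a pose out of reach is approached as far as the arm can. A call with a gripper value outside its range is refused whole. The fingers move at their own pace and stop on an object; "newtons" is the grip in N (left out, the last holds). Time passes only in rows, so rows that do not move let the fingers close. It gives the time, the measured TCP pose, the force, the opening and the grip force at its end, in the units of the state.
- env.observe(): the state, without advancing time (a new reading comes with each control period).
- env.get_image(name): name is "side" or "top"; returns (picture, depth): 480x640x3 uint8, red, green, blue; 480x640 float32, m along the optical axis (not along the pixel's ray), 0 where there is no reading.
- env.camera_model(name): a dict with "fovy" (degrees; the focal length in pixels is half the picture's height over the tangent of half this angle, whatever the lens; pixels are square), "cx", "cy" (the principal point, pixels), "T" (4x4, takes a point from camera to world coordinates). Camera axes: x right, y down, z forward; pixel columns grow to the right and rows downward; lengths in m; the calibration is good to about 2 mm. A picture is of the moment at which its call begins. camera_model takes no time and is no camera call.
- env.close_job(): hands the job in; it is judged then, once.
The state is a dict: "time_s": time; "q": joint angles; "qvel": joint speeds; "joint_efforts": joint torques, N m; "position": TCP position; "tool_rot": TCP orientation; "ft_force": force on the tool from outside, world axes, zero at the start; "wrist_torque": the same for the moment, N m; "grip_width": finger opening in m; "gripper_force": force on a finger pad.
Only numpy, scipy, OpenCV 4.12 (cv2) and the standard library are available. Lean on these libraries where they do the work, as an engineer would, in place of code of your own. Each camera call takes 0.05 s, during which the arm holds its last target. There are 200 camera calls.

### The job

The router has finished: first lift the parts pail by its handle off the wooden stand and stand it upright in the middle of the round rubber mat. Then use the blue T-key, never your fingers, to turn every clamp's brass screw head a quarter turn anticlockwise so that all four clamp arms swing open, ready for the next load whether or not a block lies under them, and put all the finished aluminium blocks into the pail. Finish with the key hanging upright in its hanger again and the pail still on the mat; leave the other things on the bench alone.

Things in the scene. Friction and masses are not known exactly. Their poses are not given: they have to be found in the camera images.
- pail: round open aluminium parts pail, 0.35 kg, 120 mm across the base, 150 mm at the rim; wall 75 mm high, 3 mm thick; floor 4 mm thick. A rigid bail handle stands over the mouth along the pail's own x axis (it does not fold). Origin: centre of the underside; z up
- pail_grip (a point): middle of the pail's red handle grip: a level round bar 18 mm thick, 84 mm long along the pail's x axis, 116 mm above the pail's underside (41 mm above the rim); steel wire 6 mm thick runs from its ends down to the rim at x = +/-77 mm
- stand: low fixed stand, plywood top 190 x 190 mm, 70 mm high, on steel legs; the pail starts on it. Origin: centre of its underside, on the bench
- mat: fixed round black rubber mat with a yellow ring, 200 mm across, 3 mm thick; origin: centre of its underside, on the bench. The pail stands wholly on it when their centres are within 40 mm
- pallet: fixed dark steel plate with T-slots, 190 (its x) x 312 (its y) x 20 mm thick; origin: centre of its underside, on the bench. Stations a, b, c, d at y = -117, -39, +39, +117 mm. In each a block lies centred at x = 0 (its tower at x = -8), between two locating pins 8 mm thick and 8 mm high at x = -27.5 and the clamp, whose turning axis is upright at x = +46 mm
- block_a (a point): centre (half-way up) of the tower of station a's finished aluminium block; may be absent. Block 0.09 kg: tower 28 (its x) x 30 (its y) x 36 mm high, spanning x = -14 to +14 mm from this point, and a foot 30 mm wide, 16 mm high at x = +14 to +30. Clamped, the red arm lies 1.5 mm over the foot. Grasp it on its 30 mm width, closing along its y
- block_b (a point): centre (half-way up) of the tower of station b's finished aluminium block; may be absent. Block 0.09 kg: tower 28 (its x) x 30 (its y) x 36 mm high, spanning x = -14 to +14 mm from this point, and a foot 30 mm wide, 16 mm high at x = +14 to +30. Clamped, the red arm lies 1.5 mm over the foot. Grasp it on its 30 mm width, closing along its y
- block_c (a point): centre (half-way up) of the tower of station c's finished aluminium block; may be absent. Block 0.09 kg: tower 28 (its x) x 30 (its y) x 36 mm high, spanning x = -14 to +14 mm from this point, and a foot 30 mm wide, 16 mm high at x = +14 to +30. Clamped, the red arm lies 1.5 mm over the foot. Grasp it on its 30 mm width, closing along its y
- block_d (a point): centre (half-way up) of the tower of station d's finished aluminium block; may be absent. Block 0.09 kg: tower 28 (its x) x 30 (its y) x 36 mm high, spanning x = -14 to +14 mm from this point, and a foot 30 mm wide, 16 mm high at x = +14 to +30. Clamped, the red arm lies 1.5 mm over the foot. Grasp it on its 30 mm width, closing along its y
- clamp_a (a joint): angle (rad) of swing clamp a and its captive screw, anticlockwise from above: about 0 (starts within 0.15) with the red arm (18 wide, 8 thick, 34 mm long) pointing to the pallet's -x over the block's foot; 1.57 swung open; stops at -0.2, 1.62; stays where left; 0.1 N m. Its brass head, 24 mm long (pallet's x at angle 0), 6 thick, 14 high, top 64.5 mm above the bench, stands on a boss 24 mm across
- clamp_b (a joint): angle (rad) of swing clamp b and its captive screw, anticlockwise from above: about 0 (starts within 0.15) with the red arm (18 wide, 8 thick, 34 mm long) pointing to the pallet's -x over the block's foot; 1.57 swung open; stops at -0.2, 1.62; stays where left; 0.1 N m. Its brass head, 24 mm long (pallet's x at angle 0), 6 thick, 14 high, top 64.5 mm above the bench, stands on a boss 24 mm across
- clamp_c (a joint): angle (rad) of swing clamp c and its captive screw, anticlockwise from above: about 0 (starts within 0.15) with the red arm (18 wide, 8 thick, 34 mm long) pointing to the pallet's -x over the block's foot; 1.57 swung open; stops at -0.2, 1.62; stays where left; 0.1 N m. Its brass head, 24 mm long (pallet's x at angle 0), 6 thick, 14 high, top 64.5 mm above the bench, stands on a boss 24 mm across
- clamp_d (a joint): angle (rad) of swing clamp d and its captive screw, anticlockwise from above: about 0 (starts within 0.15) with the red arm (18 wide, 8 thick, 34 mm long) pointing to the pallet's -x over the block's foot; 1.57 swung open; stops at -0.2, 1.62; stays where left; 0.1 N m. Its brass head, 24 mm long (pallet's x at angle 0), 6 thick, 14 high, top 64.5 mm above the bench, stands on a boss 24 mm across
- key: T-key, 0.14 kg. Origin: centre of the underside of its bar; z up. Blue bar 80 mm (its y) x 18 (x) x 30 high; below it a stem 12 thick, then a steel fork 22 (x) x 26 (y) mm. The fork's end lies 65 mm below the origin; its slot, 10 mm wide, 12 deep, open at both ends, runs along the key's y and fits over a screw head's tang from above, with 0.17 rad of play either way
- key_grip (a point): where to grasp the key: on its axis in the blue bar, 18 mm above the bar's underside, 12 mm below its top, 83 mm above the fork's end; close on the bar's 18 mm thickness, along the key's x
- hanger: fixed grey hanger for the key, 70 (its x) x 100 (its y) mm; two level rails along its x, 60 mm long, 24 wide, 36 mm apart, tops 80 mm above the bench. The key hangs with its stem between them and its bar (key's y) across them along the hanger's y, the key's origin 80 mm above the hanger's. Origin: centre of the underside
- offcut: bystander: wooden offcut 85 x 45 x 20 mm
- screwdriver: bystander: screwdriver lying on the bench
- brush: bystander: brush lying on the bench
- oiler: bystander: white bottle with red cap, 44 mm across, 110 mm high
- collet_nut: bystander: steel collet nut, 44 mm across, 24 mm high
- calliper: bystander: vernier calliper 220 mm long, lying
- mouse: bystander: computer mouse 100 x 58 x 28 mm
Mind the look-alikes: they are no part of the job. Several things have the shape of the mat; the one meant has the colours described above.

How it is judged (in metres and radians):
On the way, in this order (a step that is already met when the one before it is completed fails the run):
1. the pail stands upright on the mat, let go (horizontal distance between pail and mat below 0.045 m and z of pail in the frame of mat below 0.007 m and angle between pail's own z axis and vertical below 0.08 rad and linear speed of pail below 0.02 m/s and contact force between the fingers and pail below 0.05 N), for 0.3 s.
2. all four clamps are swung open (value of joint each of clamp_a, clamp_b, clamp_c, clamp_d above 1.2 rad), for 0.2 s.
At the end, for the whole second after the job is handed in: pail upright on the mat (axis within 45 mm of its centre), every block that is there inside the pail below the rim, all four clamps swung open at least 1.2 rad, key hanging upright across the hanger's rails (within 30 mm of their middle, bar resting on them), all at rest and let go (all of step 1 and all of step 2 and horizontal distance between each of block_a, block_b, block_c, block_d and pail below 0.07 m and z of block_a in the frame of pail between 0 and 0.075 m and z of block_b in the frame of pail between 0 and 0.075 m and z of block_c in the frame of pail between 0 and 0.075 m and z of block_d in the frame of pail between 0 and 0.075 m and z of key_grip in the frame of hanger between 0.093 and 0.103 m and horizontal distance between key_grip and hanger below 0.03 m and angle between key_grip's own z axis and vertical below 0.1 rad and linear speed of key below 0.02 m/s); the robot touches nothing.
It fails at once if the fingers push or turn a clamp or its screw head directly instead of with the key (contact force between the fingers and clamp_a above 3 N or contact force between the fingers and clamp_b above 3 N or contact force between the fingers and clamp_c above 3 N or contact force between the fingers and clamp_d above 3 N).
It fails at once if the pail is tipped over (angle between pail's own z axis and vertical above 0.6 rad).
It fails at once if a bystander is moved by more than 30 mm (distance of any of offcut, screwdriver, brush, oiler, collet_nut, calliper, mouse from where it was at the start of the episode above 0.03 m).
Of part_a, part_b, part_c, part_d only 2 to 4 are there at a start; the rules pass over those that are not, and their reading is None.
At some moment in a run one of pail, part_a, part_b, part_c, part_d may be knocked a few centimetres aside while the robot is not near it.
It also fails if it takes over 210 s, if anything falls off the work surface, if the arm or the gripper's body presses on something with over 40 N, if the wrist force passes 120 N, or if a joint passes its speed limit or range.

## Working session

There is one attempt and no reset: what is moved stays moved. The work goes in short steps, Python scripts to look and compute and a tool call to move; the robot and the scene stay as the last step left them, time stands still between calls to the robot, and variables do not carry over. Pictures are saved under pics/ and viewed, at most 14 in all, crops included, and the job is handed in when it is done.

Besides the shell and the picture viewer there is one more tool, called after "Request:" in YAML: its name, and indented under it one key for each argument. servo_tool: Moves the arm, as the interface text tells. Its arguments: {"type":"object","properties":{"steps":{"type":"array"},"newtons":{"type":"number"}},"required":["steps"]}

```bash
ls; mkdir -p pics; cat > h.py <<'E'
import numpy as np, cv2
from rig import env
def grab(n):
    im,d=env.get_image(n); m=env.camera_model(n); return im,d,m
def cloud(d,m):
    f=240/np.tan(np.radians(m["fovy"])/2); v,u=np.mgrid[:480,:640]
    p=np.stack([(u-m["cx"])/f*d,(v-m["cy"])/f*d,d,np.ones_like(d)],-1)
    w=(p@np.array(m["T"]).T)[...,:3]; w[d<=0]=np.nan; return w
def save(n,im): cv2.imwrite("pics/"+n,im[...,::-1])
E
python3 - <<'E'
from h import *
for n in("top","side"):
    im,d,m=grab(n); save(n+"0.png",im); np.savez(n+"0.npz",im=im,d=d,w=cloud(d,m))
    print(n,m["fovy"],m["cx"],m["cy"],np.round(m["T"],3).tolist(),(d>0).mean())
print(env.observe())
E
```

```text
pics
top 48.80083673676221 320.8991901586435 238.55671812098132 [[0.002, -0.99, 0.14, 0.296], [-1.0, -0.003, -0.005, -0.025], [0.006, -0.14, -0.99, 1.307], [0.0, 0.0, 0.0, 1.0]] 0.995830078125
side 42.83071947525776 315.4304391560643 221.68968244452805 [[-0.899, -0.221, 0.377, -0.026], [-0.437, 0.429, -0.791, 1.031], [0.013, -0.876, -0.482, 0.786], [0.0, 0.0, 0.0, 1.0]] 0.9958463541666667
{'time_s': 0.1, 'q': array([-8.76803772e+01,  2.18371351e+01,  7.43794301e+01, -7.35308056e-04,
        8.38571984e+01, -1.23345479e+01]), 'qvel': array([-0.04756431, -0.18550941, -0.04422527, -0.022566  , -0.03511614,
       -0.04815627]), 'joint_efforts': array([ 3.00119042e-03, -4.49224126e+01, -2.31658852e+01, -1.89528364e-04,
        3.67286702e-03,  4.04147073e-06]), 'position': array([ 0.1391377 , -0.5318658 ,  0.24977922]), 'tool_rot': array([[ 9.67470076e-01,  2.52985470e-01, -6.48563880e-05],
       [ 2.52985342e-01, -9.67469257e-01,  1.28584739e-03],
       [ 2.62554145e-04, -1.26042659e-03, -9.99999171e-01]]), 'ft_force': array([0.18049601, 0.40211151, 0.08891443]), 'wrist_torque': array([-0.03946218, -0.02957088,  0.00164171]), 'gripper_force': 0.0, 'grip_width': 0.08523947416494088}
```

View pics/top0.png

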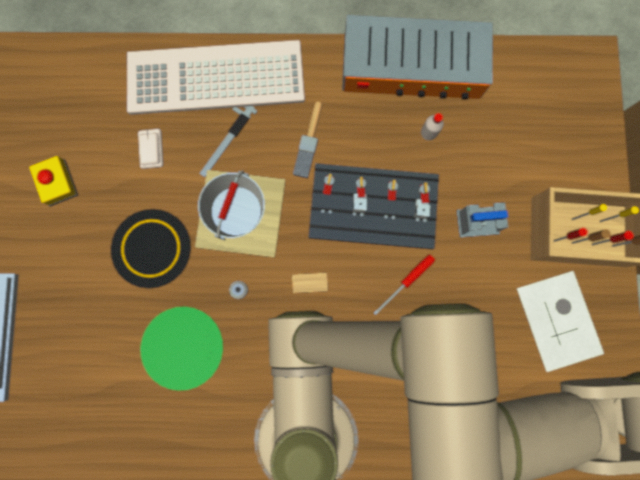

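View pics/side0.png

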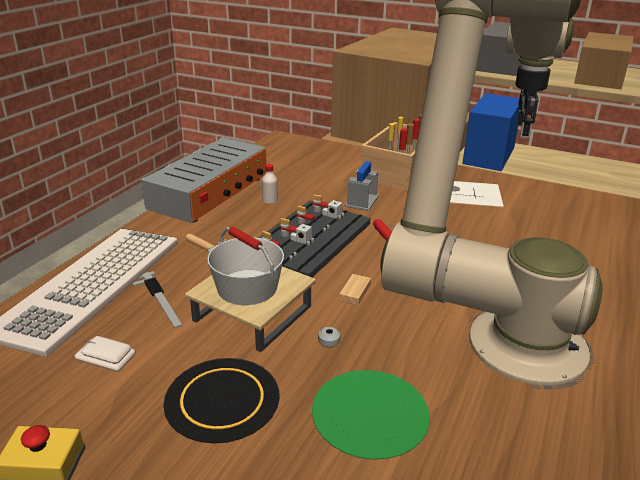

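Top view: the pail is at (231,208). The mat (black, yellow ring) is at (150,248). The green disc at (181,348) is a look-alike, as are the yellow box and the collet nut. The key and hanger are at (485,219), and the pallet is at (375,206) with two blocks visible at (360,203) and (423,208). I'll check the choice in a close crop and measure.

```bash
python3 - <<'E'
from h import *
T=np.load("top0.npz");S=np.load("side0.npz")
a=cv2.resize(T["im"][150:260,300:520],(800,400),interpolation=cv2.INTER_CUBIC)
save("crop_top.png",a)
def hsv(z): return cv2.cvtColor(z["im"],cv2.COLOR_RGB2HSV)
def rep(name,z,mask,box):
    w=z["w"]; m=np.zeros(mask.shape,bool); x0,y0,x1,y1=box; m[y0:y1,x0:x1]=mask[y0:y1,x0:x1]
    p=w[m]; p=p[~np.isnan(p).any(1)]
    c=np.median(p,0); r=cv2.minAreaRect((p[:,:2]*1000).astype(np.float32))
    print(name,len(p),"med",c.round(4),"z5-95",np.percentile(p[:,2],[5,95]).round(4),"rect",np.round(r[0],1),np.round(r[1],1),round(r[2],1))
    return p
for n,z,bp,bk,bm in(("top",T,(195,165,270,260),(455,195,515,240),(105,205,195,290)),("side",S,(200,220,285,300),(345,155,385,210),(160,350,285,445))):
    h=hsv(z); red=((h[...,0]<8)|(h[...,0]>172))&(h[...,1]>150)&(h[...,2]>60)
    blue=(abs(h[...,0].astype(int)-108)<12)&(h[...,1]>150); yel=(abs(h[...,0].astype(int)-24)<6)&(h[...,1]>150)&(h[...,2]>120)
    rep(n+" grip",z,red,bp); rep(n+" key",z,blue,bk); rep(n+" ring",z,yel,bm)
    w=z["w"]; rep(n+" pallet",z,(abs(w[...,2]-.02)<.006)&(h[...,2]<110)&(h[...,1]<110),(300,155,450,255) if n=="top" else (230,190,380,290))
    rep(n+" hangtop",z,(abs(w[...,2]-.08)<.008)&(h[...,1]<70),bk)
    # pail rim & stand
    x0,y0,x1,y1=bp
    rep(n+" rim",z,(abs(w[...,2]-.147)<.006)&(h[...,1]<70),bp if n=="top" else (195,220,290,320))
    rep(n+" standtop",z,(abs(w[...,2]-.07)<.006),(180,150,300,270) if n=="top" else (170,230,330,350))
# high bits on pallet in top
w=T["w"]; 
for nm,lo,hi in(("heads",.055,.075),("blocktops",.051,.061)):
    m=((w[...,2]>lo)&(w[...,2]<hi)); mm=np.zeros_like(m);mm[160:250,312:440]=m[160:250,312:440]
    k,l,st,ce=cv2.connectedComponentsWithStats(mm.astype(np.uint8))
    for i in range(1,k):
        if st[i,4]>6: print(nm,st[i].tolist(),np.nanmedian(w[l==i],0).round(4))
E
```

```text
top grip 196 med [0.5374 0.1684 0.1941] z5-95 [0.1903 0.1978] rect [537.  169.7] [12.7 80.3] 70.9
top key 255 med [ 0.5207 -0.4188  0.1088] z5-95 [0.1018 0.113 ] rect [ 521.6 -419.8] [16.5 78.9] 5.1
top ring 601 med [0.4574 0.3907 0.004 ] z5-95 [-0.0001  0.0084] rect [457.2 391.1] [145.8 146.3] 52.0
top pallet 7830 med [ 0.5534 -0.1619  0.0197] z5-95 [0.0158 0.0239] rect [ 573.  -146.8] [345.7 206.9] 85.0
top hangtop 407 med [ 0.5174 -0.4024  0.0787] z5-95 [0.0738 0.0828] rect [ 525.5 -423.5] [59.9 93.5] 4.4
top rim 338 med [0.5547 0.1824 0.1447] z5-95 [0.1414 0.1485] rect [537.4 170.9] [147.7 147.8] 8.1
top standtop 4042 med [0.51   0.1378 0.0711] z5-95 [0.0666 0.0751] rect [534.2 161.8] [191.2 190.6] 83.1
side grip 335 med [0.5377 0.1745 0.1923] z5-95 [0.0457 0.1971] rect [604.    5.9] [130.7 425.5] 33.5
side key 167 med [ 0.5159 -0.403   0.1056] z5-95 [0.0878 0.1135] rect [ 519.9 -417.4] [17.9 81.2] 3.3
side ring 621 med [0.4509 0.4009 0.0047] z5-95 [0.0024 0.0071] rect [455.8 389.7] [143.4 145.1] 37.8
side pallet 3299 med [ 0.5223 -0.1528  0.0215] z5-95 [0.0177 0.0245] rect [ 571
[... 313 characters left out ...]
.7 107.2] [301.5 214.8] 83.8
heads [327, 174, 4, 11, 29] [ 0.6175 -0.0507  0.0647]
heads [360, 177, 3, 11, 27] [ 0.6103 -0.1279  0.0641]
heads [392, 180, 3, 10, 28] [ 0.6059 -0.2051  0.0634]
heads [423, 183, 4, 10, 31] [ 0.5991 -0.2823  0.063 ]
heads [354, 198, 12, 12, 79] [ 0.5579 -0.1234  0.0566]
heads [417, 204, 12, 12, 73] [ 0.5437 -0.2774  0.0566]
blocktops [329, 177, 4, 3, 7] [ 0.6237 -0.0535  0.0536]
blocktops [328, 179, 6, 5, 11] [ 0.6134 -0.056   0.0523]
blocktops [420, 184, 8, 9, 17] [ 0.5944 -0.2796  0.0542]
blocktops [388, 186, 4, 4, 8] [ 0.5988 -0.1993  0.0532]
blocktops [354, 198, 12, 12, 134] [ 0.5587 -0.1246  0.0555]
blocktops [416, 204, 14, 13, 143] [ 0.5444 -0.2773  0.0551]
```

View pics/crop_top.png

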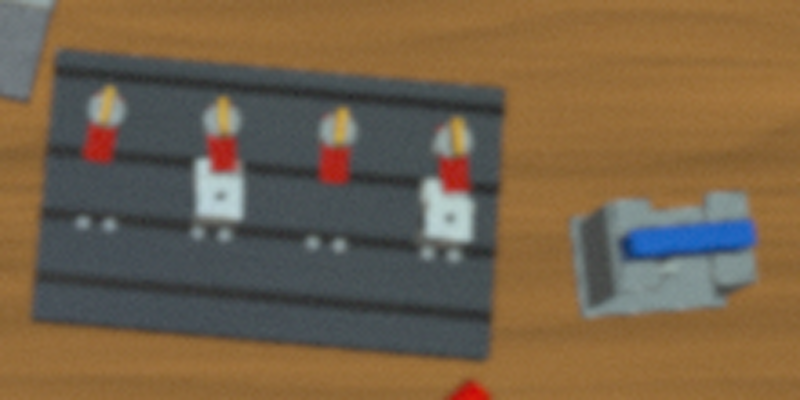

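The crop confirms blocks at stations c and a only, four closed clamps, and the blue key in its hanger. The pail grip is at (0.537, 0.170), running along -19°. I'm moving over it now.

Request:
servo_tool:
  steps:
    - {"tx":2,"ty":3.5,"yaw":-1.7,"claw":8.5}
    - {"tx":2,"ty":3.5,"yaw":-1.7}
    - {"tx":2,"ty":3.5,"yaw":-1.7}
    - {"tx":2,"ty":3.5,"yaw":-1.7}
    - {"tx":2,"ty":3.5,"yaw":-1.7}
    - {"tx":2,"ty":3.5,"yaw":-1.7}
    - {"tx":2,"ty":3.5,"yaw":-1.7}
    - {"tx":2,"ty":3.5,"yaw":-1.7}
    - {"tx":2,"ty":3.5,"yaw":-1.7}
    - {"tx":2,"ty":3.5,"yaw":-1.7}
    - {"tx":2,"ty":3.5,"yaw":-1.7}
    - {"tx":2,"ty":3.5,"yaw":-1.7}
    - {"tx":2,"ty":3.5,"yaw":-1.7}
    - {"tx":2,"ty":3.5,"yaw":-1.7}
    - {"tx":2,"ty":3.5,"yaw":-1.7}
    - {"tx":2,"ty":3.5,"yaw":-1.7}
    - {"tx":2,"ty":3.5,"yaw":-1.7}
    - {"tx":2,"ty":3.5,"yaw":-1.7}
    - {"tx":2,"ty":3.5,"yaw":-1.7}
    - {"tx":1.8,"ty":3.6,"yaw":-1.7}
  newtons: 50

```text
invalid input at $.steps[0]: expected keys tx, ty, tz, yaw, claw
```

Request:
servo_tool:
  steps:
    - {"tx":2,"ty":3.5,"tz":0,"yaw":-1.7,"claw":8.5}
    - {"tx":2,"ty":3.5,"tz":0,"yaw":-1.7,"claw":8.5}
    - {"tx":2,"ty":3.5,"tz":0,"yaw":-1.7,"claw":8.5}
    - {"tx":2,"ty":3.5,"tz":0,"yaw":-1.7,"claw":8.5}
    - {"tx":2,"ty":3.5,"tz":0,"yaw":-1.7,"claw":8.5}
    - {"tx":2,"ty":3.5,"tz":0,"yaw":-1.7,"claw":8.5}
    - {"tx":2,"ty":3.5,"tz":0,"yaw":-1.7,"claw":8.5}
    - {"tx":2,"ty":3.5,"tz":0,"yaw":-1.7,"claw":8.5}
    - {"tx":2,"ty":3.5,"tz":0,"yaw":-1.7,"claw":8.5}
    - {"tx":2,"ty":3.5,"tz":0,"yaw":-1.7,"claw":8.5}
    - {"tx":2,"ty":3.5,"tz":0,"yaw":-1.7,"claw":8.5}
    - {"tx":2,"ty":3.5,"tz":0,"yaw":-1.7,"claw":8.5}
    - {"tx":2,"ty":3.5,"tz":0,"yaw":-1.7,"claw":8.5}
    - {"tx":2,"ty":3.5,"tz":0,"yaw":-1.7,"claw":8.5}
    - {"tx":2,"ty":3.5,"tz":0,"yaw":-1.7,"claw":8.5}
    - {"tx":2,"ty":3.5,"tz":0,"yaw":-1.7,"claw":8.5}
    - {"tx":2,"ty":3.5,"tz":0,"yaw":-1.7,"claw":8.5}
    - {"tx":2,"ty":3.5,"tz":0,"yaw":-1.7,"claw":8.5}
    - {"tx":2,"ty":3.5,"tz":0,"yaw":-1.7,"claw":8.5}
    - {"tx":1.8,"ty":3.6,"tz":0,"yaw":-1.7,"claw":8.5}
  newtons: 50

```text
time_s: 2.1
position: [0.5377, 0.1705, 0.2499]
tool_rot: [[0.943, -0.332, -0.001], [-0.332, -0.943, -0.0], [-0.001, 0.0, -1.0]]
ft_force: [-0.1, -0.7, 0.3]
grip_width: 0.085
gripper_force: 0.0
```

Request:
servo_tool:
  steps:
    - {"tx":0,"ty":0,"tz":-2,"yaw":0,"claw":8.5}
    - {"tx":0,"ty":0,"tz":-2,"yaw":0,"claw":8.5}
    - {"tx":0,"ty":0,"tz":-1.4,"yaw":0,"claw":8.5}
    - {"tx":0,"ty":0,"tz":-1,"yaw":0,"claw":8.5}
    - {"tx":0,"ty":0,"tz":0,"yaw":0,"claw":4}
    - {"tx":0,"ty":0,"tz":0,"yaw":0,"claw":0}
    - {"tx":0,"ty":0,"tz":0,"yaw":0,"claw":0}
    - {"tx":0,"ty":0,"tz":0,"yaw":0,"claw":0}
    - {"tx":0,"ty":0,"tz":0,"yaw":0,"claw":0}
    - {"tx":0,"ty":0,"tz":0,"yaw":0,"claw":0}
    - {"tx":0,"ty":0,"tz":0,"yaw":0,"claw":0}
    - {"tx":0,"ty":0,"tz":0,"yaw":0,"claw":0}
  newtons: 50

```text
time_s: 3.3
position: [0.5373, 0.1687, 0.1869]
tool_rot: [[0.944, -0.331, 0.001], [-0.331, -0.944, -0.0], [0.001, 0.0, -1.0]]
ft_force: [-1.7, -2.9, 5.9]
grip_width: 0.0166
gripper_force: 48.9
```

Request:
servo_tool:
  steps:
    - {"tx":0,"ty":0,"tz":1,"yaw":0,"claw":0}
    - {"tx":0,"ty":0,"tz":1.5,"yaw":0,"claw":0}
    - {"tx":0,"ty":0,"tz":1.5,"yaw":0,"claw":0}
    - {"tx":-0.5,"ty":1.2,"tz":0,"yaw":0,"claw":0}
    - {"tx":-0.8,"ty":2.2,"tz":0,"yaw":0,"claw":0}
    - {"tx":-0.8,"ty":2.2,"tz":0,"yaw":0,"claw":0}
    - {"tx":-0.8,"ty":2.2,"tz":0,"yaw":0,"claw":0}
    - {"tx":-0.8,"ty":2.2,"tz":0,"yaw":0,"claw":0}
    - {"tx":-0.8,"ty":2.2,"tz":0,"yaw":0,"claw":0}
    - {"tx":-0.8,"ty":2.2,"tz":0,"yaw":0,"claw":0}
    - {"tx":-0.8,"ty":2.2,"tz":0,"yaw":0,"claw":0}
    - {"tx":-0.8,"ty":2.2,"tz":0,"yaw":0,"claw":0}
    - {"tx":-0.8,"ty":2.2,"tz":0,"yaw":0,"claw":0}
    - {"tx":-0.4,"ty":1.2,"tz":0,"yaw":0,"claw":0}
    - {"tx":0,"ty":0,"tz":0,"yaw":0,"claw":0}
    - {"tx":0,"ty":0,"tz":-2,"yaw":0,"claw":0}
    - {"tx":0,"ty":0,"tz":-2,"yaw":0,"claw":0}
    - {"tx":0,"ty":0,"tz":-2,"yaw":0,"claw":0}
    - {"tx":0,"ty":0,"tz":-2,"yaw":0,"claw":0}
  newtons: 50

```text
time_s: 5.2
position: [0.4564, 0.39, 0.1453]
tool_rot: [[0.943, -0.332, -0.0], [-0.332, -0.943, -0.0], [-0.0, 0.001, -1.0]]
ft_force: [-0.1, -0.2, -2.7]
grip_width: 0.0165
gripper_force: 49.1
```

Request:
servo_tool:
  steps:
    - {"tx":0,"ty":0,"tz":-1,"yaw":0,"claw":0}
    - {"tx":0,"ty":0,"tz":-0.6,"yaw":0,"claw":0}
    - {"tx":0,"ty":0,"tz":-0.4,"yaw":0,"claw":0}
    - {"tx":0,"ty":0,"tz":-0.3,"yaw":0,"claw":0}
    - {"tx":0,"ty":0,"tz":-0.2,"yaw":0,"claw":0}
    - {"tx":0,"ty":0,"tz":0,"yaw":0,"claw":0}
    - {"tx":0,"ty":0,"tz":0,"yaw":0,"claw":0}
  newtons: 50

```text
time_s: 5.9
position: [0.4563, 0.391, 0.1217]
tool_rot: [[0.944, -0.331, 0.001], [-0.331, -0.944, 0.0], [0.0, -0.0, -1.0]]
ft_force: [0.4, -0.5, -2.5]
grip_width: 0.0165
gripper_force: 49.0
```

Request:
servo_tool:
  steps:
    - {"tx":0,"ty":0,"tz":-0.2,"yaw":0,"claw":0}
    - {"tx":0,"ty":0,"tz":0,"yaw":0,"claw":0}
    - {"tx":0,"ty":0,"tz":0,"yaw":0,"claw":4}
    - {"tx":0,"ty":0,"tz":0,"yaw":0,"claw":8.5}
    - {"tx":0,"ty":0,"tz":0,"yaw":0,"claw":8.5}
    - {"tx":0,"ty":0,"tz":0,"yaw":0,"claw":8.5}
    - {"tx":0,"ty":0,"tz":0,"yaw":0,"claw":8.5}
    - {"tx":0,"ty":0,"tz":0,"yaw":0,"claw":8.5}
    - {"tx":0,"ty":0,"tz":2,"yaw":0,"claw":8.5}
    - {"tx":0,"ty":0,"tz":4,"yaw":0,"claw":8.5}
    - {"tx":0,"ty":0,"tz":4,"yaw":0,"claw":8.5}
    - {"tx":0,"ty":0,"tz":4,"yaw":0,"claw":8.5}
    - {"tx":0,"ty":-2,"tz":0,"yaw":0,"claw":8.5}
  newtons: 50

```text
time_s: 7.2
position: [0.4573, 0.3727, 0.2649]
tool_rot: [[0.944, -0.329, 0.009], [-0.329, -0.944, 0.005], [0.007, -0.008, -1.0]]
ft_force: [-0.8, -0.1, -0.2]
grip_width: 0.0849
gripper_force: 0.0
```

```bash
python3 - <<'E'
from h import *
o=env.observe(); print(o["q"].round(1),o["position"])
im,d,m=grab("side"); w=cloud(d,m); h=cv2.cvtColor(im,cv2.COLOR_RGB2HSV); save("side1.png",im)
r=(abs(w[...,2]-.078)<.005)&(h[...,1]<70)&(w[...,1]>.29)&(w[...,1]<.49)&(w[...,0]>.35)&(w[...,0]<.56)
p=w[r]; print("rim",len(p),cv2.minAreaRect((p[:,:2]*1000).astype(np.float32)))
g=((h[...,0]<8)|(h[...,0]>172))&(h[...,1]>150)&(w[...,1]>.3)&(w[...,1]<.48)&(w[...,2]>.09)&(w[...,2]<.14)
p=w[g]; print("grip",len(p),np.percentile(p[:,2],[50,95]),cv2.minAreaRect((p[:,:2]*1000).astype(np.float32)))
E
```

```text
[ 27.7  25.1  66.6   0.   87.7 136.9] [0.4572767  0.37267695 0.26489831]
rim 792 ((455.3724060058594, 392.2398376464844), (147.82717895507812, 150.82655334472656), 43.70102310180664)
grip 442 [0.1268665  0.13021147] ((454.4792175292969, 393.7678527832031), (17.710641860961914, 86.01797485351562), 71.11264038085938)
```

Pail verified on the mat: the rim centre is 2 mm from the mat centre. Next, the key.

Request:
servo_tool:
  steps:
    - {"tx":0.3,"ty":-3.9,"tz":0,"yaw":-3.3,"claw":8.5}
    - {"tx":0.3,"ty":-4,"tz":0,"yaw":-3.3,"claw":8.5}
    - {"tx":0.3,"ty":-4,"tz":0,"yaw":-3.3,"claw":8.5}
    - {"tx":0.3,"ty":-4,"tz":0,"yaw":-3.3,"claw":8.5}
    - {"tx":0.3,"ty":-4,"tz":0,"yaw":-3.3,"claw":8.5}
    - {"tx":0.3,"ty":-4,"tz":0,"yaw":-3.3,"claw":8.5}
    - {"tx":0.3,"ty":-4,"tz":0,"yaw":-3.3,"claw":8.5}
    - {"tx":0.3,"ty":-4,"tz":0,"yaw":-3.3,"claw":8.5}
    - {"tx":0.3,"ty":-4,"tz":0,"yaw":-3.3,"claw":8.5}
    - {"tx":0.3,"ty":-4,"tz":0,"yaw":-3.3,"claw":8.5}
    - {"tx":0.3,"ty":-4,"tz":0,"yaw":-3.3,"claw":8.5}
    - {"tx":0.3,"ty":-4,"tz":0,"yaw":-3.3,"claw":8.5}
    - {"tx":0.3,"ty":-4,"tz":0,"yaw":-3.3,"claw":8.5}
    - {"tx":0.3,"ty":-4,"tz":0,"yaw":-3.3,"claw":8.5}
    - {"tx":0.3,"ty":-4,"tz":0,"yaw":-3.3,"claw":8.5}
    - {"tx":0.3,"ty":-4,"tz":0,"yaw":-3.3,"claw":8.5}
    - {"tx":0.3,"ty":-4,"tz":-1,"yaw":-3.3,"claw":8.5}
    - {"tx":0.3,"ty":-4,"tz":-1,"yaw":-3.3,"claw":8.5}
    - {"tx":0.4,"ty":-3.2,"tz":-1,"yaw":-3.3,"claw":8.5}
    - {"tx":0.6,"ty":-2,"tz":-1,"yaw":-3.5,"claw":8.5}
  newtons: 80

```text
time_s: 9.25
position: [0.5197, -0.4024, 0.2178]
tool_rot: [[0.073, -0.997, -0.001], [-0.997, -0.073, 0.001], [-0.001, 0.001, -1.0]]
ft_force: [0.1, -0.2, -0.9]
grip_width: 0.0847
gripper_force: 0.0
```

```bash
cat >> h.py <<'E'
def blue(n,box=None):
    im,d,m=grab(n); w=cloud(d,m); h=cv2.cvtColor(im,cv2.COLOR_RGB2HSV)
    b=(abs(h[...,0].astype(int)-108)<12)&(h[...,1]>150)&(w[...,2]>.05)&(w[...,0]>.4)&(w[...,0]<.75)&(w[...,1]<.05)&(w[...,1]>-.52)
    p=w[b]; print(n,"blue",len(p)); 
    if len(p)>20:
        r=cv2.minAreaRect((p[:,:2]*1000).astype(np.float32)); print(np.round(r[0],1),np.round(r[1],1),round(r[2],1),"z95",np.percentile(p[:,2],95).round(4))
    return im,w,h
E
python3 -c "
from h import *
o=env.observe(); print(o['q'].round(1),o['position'],o['tool_rot'][:2,1])
blue('side')"
```

```text
[-48.   34.1  58.5  -0.   87.5 127.8] [ 0.5196606  -0.40240472  0.21780987] [-0.99731789 -0.07318519]
side blue 170
[ 531.4 -417.4] [40.7 81.5] 3.5 z95 0.113
```

Request:
servo_tool:
  steps:
    - {"tx":0.1,"ty":-1.8,"tz":-2,"yaw":0.4,"claw":8.5}
    - {"tx":0,"ty":0,"tz":-2.5,"yaw":0,"claw":6}
    - {"tx":0,"ty":0,"tz":-2.5,"yaw":0,"claw":6}
    - {"tx":0,"ty":0,"tz":-2,"yaw":0,"claw":6}
    - {"tx":0,"ty":0,"tz":-1.5,"yaw":0,"claw":6}
    - {"tx":0,"ty":0,"tz":-1.2,"yaw":0,"claw":6}
    - {"tx":0,"ty":0,"tz":0,"yaw":0,"claw":6}
    - {"tx":0,"ty":0,"tz":0,"yaw":0,"claw":0}
    - {"tx":0,"ty":0,"tz":0,"yaw":0,"claw":0}
    - {"tx":0,"ty":0,"tz":0,"yaw":0,"claw":0}
    - {"tx":0,"ty":0,"tz":0,"yaw":0,"claw":0}
    - {"tx":0,"ty":0,"tz":0,"yaw":0,"claw":0}
    - {"tx":0,"ty":0,"tz":0,"yaw":0,"claw":0}
  newtons: 80

```text
time_s: 10.6
position: [0.5215, -0.4183, 0.1035]
tool_rot: [[0.085, -0.996, 0.001], [-0.996, -0.085, -0.001], [0.002, -0.001, -1.0]]
ft_force: [0.6, 1.3, 5.8]
grip_width: 0.0166
gripper_force: 79.1
```

Request:
servo_tool:
  steps:
    - {"tx":0,"ty":0,"tz":1,"yaw":0,"claw":0}
    - {"tx":0,"ty":0,"tz":1.5,"yaw":0,"claw":0}
    - {"tx":0,"ty":0,"tz":2,"yaw":0,"claw":0}
    - {"tx":0,"ty":0,"tz":2,"yaw":0,"claw":0}
    - {"tx":0,"ty":0,"tz":2,"yaw":0,"claw":0}
    - {"tx":0,"ty":0,"tz":1.5,"yaw":0,"claw":0}
    - {"tx":1,"ty":2,"tz":0,"yaw":8,"claw":0}
    - {"tx":1,"ty":2,"tz":0,"yaw":8,"claw":0}
    - {"tx":1,"ty":2,"tz":0,"yaw":8,"claw":0}
    - {"tx":1,"ty":2,"tz":0,"yaw":8,"claw":0}
    - {"tx":1,"ty":2,"tz":0,"yaw":8,"claw":0}
    - {"tx":1,"ty":2,"tz":0,"yaw":8,"claw":0}
    - {"tx":1,"ty":1.4,"tz":0,"yaw":8,"claw":0}
    - {"tx":0.7,"ty":0,"tz":0,"yaw":8,"claw":0}
    - {"tx":0,"ty":0,"tz":0,"yaw":8,"claw":0}
    - {"tx":0,"ty":0,"tz":0,"yaw":8,"claw":0}
    - {"tx":0,"ty":0,"tz":0,"yaw":0,"claw":0}
    - {"tx":0,"ty":0,"tz":0,"yaw":0,"claw":0}
  newtons: 80

```text
time_s: 12.4
position: [0.598, -0.2841, 0.2024]
tool_rot: [[0.996, -0.093, -0.0], [-0.093, -0.996, 0.0], [-0.0, -0.0, -1.0]]
ft_force: [-0.1, 0.3, -1.6]
grip_width: 0.017
gripper_force: 78.1
```

```bash
python3 - <<'E'
from h import *
o=env.observe(); print(o['q'].round(1),o['position'],o['tool_rot'][:2,:2])
im,w,h=blue('side'); save("side2.png",cv2.resize(im[120:300,200:440],(800,600),interpolation=cv2.INTER_CUBIC)); blue('top')
np.savez("side2.npz",w=w,im=im)
# head angles from first top image
T=np.load("top0.npz"); W=T["w"]; H=cv2.cvtColor(T["im"],cv2.COLOR_RGB2HSV)
y=(abs(H[...,0].astype(int)-19)<8)&(H[...,1]>90)&(W[...,2]>.05)
for n,u in zip("dcba",(327,360,393,424)):
    m=np.zeros_like(y); m[168:196,u-8:u+9]=y[168:196,u-8:u+9]; p=W[m]; 
    c=p.mean(0); e=np.linalg.svd(p[:,:2]-c[:2])[2][0]; print(n,len(p),c.round(4),np.degrees(np.arctan2(e[1],e[0])).round(1))
E
```

```text
[-35.6  35.2  59.   -0.   85.8  59.7] [ 0.59803182 -0.28409789  0.20244511] [[ 0.9956195  -0.09349743]
 [-0.0934974  -0.99561951]]
side blue 239
[ 600.6 -273.4] [69.8 66.2] 29.6 z95 0.2116
top blue 0
d 20 [ 0.6191 -0.0507  0.0635] 169.8
c 24 [ 0.6115 -0.1278  0.0643] -173.9
b 28 [ 0.6056 -0.205   0.0637] 175.8
a 28 [ 0.5986 -0.2829  0.0624] -173.6
```

View pics/side2.png

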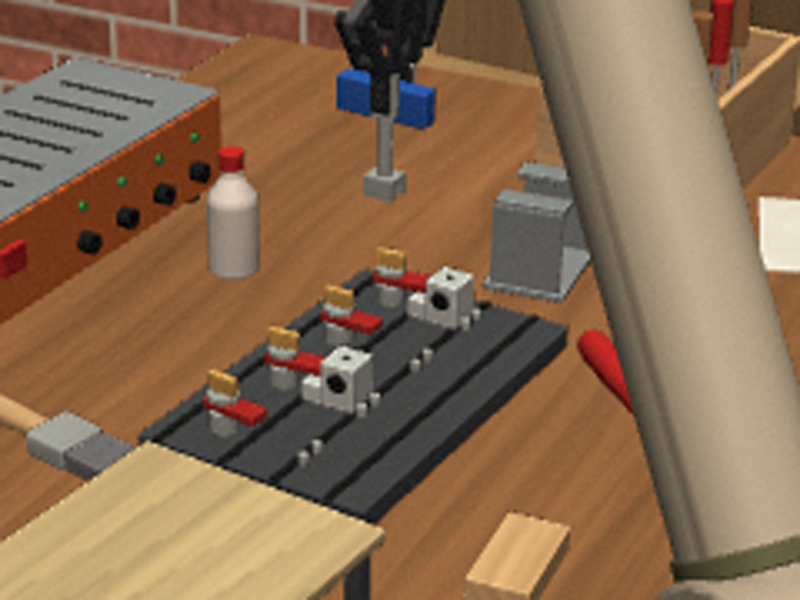

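Side view: the key hangs upright in the gripper over clamp a (fork at crop (385,185)), all four clamps are closed, and blocks sit at a and c. I'm refining the head positions and angles from both views.

```bash
python3 - <<'E'
from h import *
T=np.load("top0.npz"); S=np.load("side2.npz")
C=dict(d=(.6183,-.0507),c=(.6111,-.1278),b=(.6058,-.205),a=(.5988,-.2826))
for nm,z in(("top",T),("side",S)):
    W=z["w"]; H=cv2.cvtColor(z["im"],cv2.COLOR_RGB2HSV); h=H[...,0].astype(int)
    for n,c in C.items():
        near=(np.hypot(W[...,0]-c[0],W[...,1]-c[1])<.022)
        p=W[near&(abs(h-19)<9)&(H[...,1]>90)&(W[...,2]>.048)&(W[...,2]<.072)]
        r=W[(np.hypot(W[...,0]-c[0],W[...,1]-c[1])<.042)&((h<8)|(h>172))&(H[...,1]>130)&(W[...,2]>.03)&(W[...,2]<.06)]
        rect=cv2.minAreaRect((p[:,:2]*1000).astype(np.float32)); q=r.mean(0)
        e=np.linalg.svd(p[:,:2]-p[:,:2].mean(0),full_matrices=False)[2][0]; e=e*np.sign(e[0])
        a=np.degrees(np.arctan2(c[1]-q[1],c[0]-q[0]))
        e2=np.linalg.svd(r[:,:2]-q[:2],full_matrices=False)[2][0]; e2=e2*np.sign(e2[0])
        print(nm,n,len(p),p.mean(0).round(4),"svd",np.degrees(np.arctan2(e[1],e[0])).round(1),"rect",np.round(rect[0],1),np.round(rect[1],1),round(rect[2],1),"z95",np.percentile(p[:,2],95).round(4),"| arm",len(r),a.round(1),np.degrees(np.arctan2(e2[1],e2[0])).round(1))
E
```

```text
top d 20 [ 0.6191 -0.0507  0.0635] svd -10.2 rect [618.8 -50.7] [ 4.  23.9] 79.0 z95 0.0679 | arm 67 -12.5 -17.1
top c 26 [ 0.6115 -0.128   0.0633] svd 3.6 rect [ 612.9 -128.1] [ 6.2 23.7] 86.4 z95 0.0672 | arm 60 2.5 15.7
top b 29 [ 0.6054 -0.2051  0.0632] svd -2.9 rect [ 605.3 -206. ] [ 7.1 22.5] 88.8 z95 0.0664 | arm 66 -4.8 -15.4
top a 29 [ 0.5984 -0.2832  0.062 ] svd 8.4 rect [ 598.4 -283.7] [21.4  9.5] 14.6 z95 0.0664 | arm 58 4.4 11.5
side d 52 [ 0.6168 -0.0492  0.0607] svd -8.7 rect [617.4 -48.3] [22.8 14.7] 8.2 z95 0.0676 | arm 84 -20.6 -3.3
side c 57 [ 0.6112 -0.1274  0.0603] svd -3.9 rect [ 610.6 -127.6] [11.2 27.5] 87.9 z95 0.0668 | arm 69 -11.6 9.5
side b 51 [ 0.6053 -0.2051  0.0603] svd -12.5 rect [ 605.7 -205.1] [14.5 25.2] 88.7 z95 0.0672 | arm 75 -12.8 7.8
side a 49 [ 0.5978 -0.2828  0.0603] svd -3.1 rect [ 598.2 -283.8] [24.9 11.9] 5.9 z95 0.0674 | arm 60 -11.3 3.9
```

Request:
servo_tool:
  steps:
    - {"tx":0,"ty":0.1,"tz":-1.5,"yaw":4.7,"claw":0}
    - {"tx":0,"ty":0,"tz":-1.5,"yaw":4.7,"claw":0}
    - {"tx":0,"ty":0,"tz":-1,"yaw":0,"claw":0}
    - {"tx":0,"ty":0,"tz":-0.4,"yaw":0,"claw":0}
    - {"tx":0,"ty":0,"tz":-0.3,"yaw":0,"claw":0}
    - {"tx":0,"ty":0,"tz":-0.3,"yaw":0,"claw":0}
    - {"tx":0,"ty":0,"tz":-0.3,"yaw":0,"claw":0}
    - {"tx":0,"ty":0,"tz":0,"yaw":0,"claw":0}
    - {"tx":0,"ty":0,"tz":0,"yaw":0,"claw":0}
  newtons: 80

```text
time_s: 13.4
position: [0.5987, -0.2834, 0.1523]
tool_rot: [[0.997, 0.073, 0.003], [0.073, -0.997, -0.002], [0.003, 0.003, -1.0]]
ft_force: [-2.3, 1.1, 12.3]
grip_width: 0.0167
gripper_force: 80.1
```

```bash
python3 - <<'E'
from h import *
print(env.observe()['wrist_torque'])
im,w,h=blue('side'); a=cv2.resize(im[150:230,280:360],(600,600),interpolation=cv2.INTER_CUBIC)
save("side3.png",a)
E
```

```text
[ 0.46509356  0.65832598 -0.01736924]
side blue 251
[ 599.3 -272.7] [70.4 65.1] 40.4 z95 0.1617
```

View pics/side3.png

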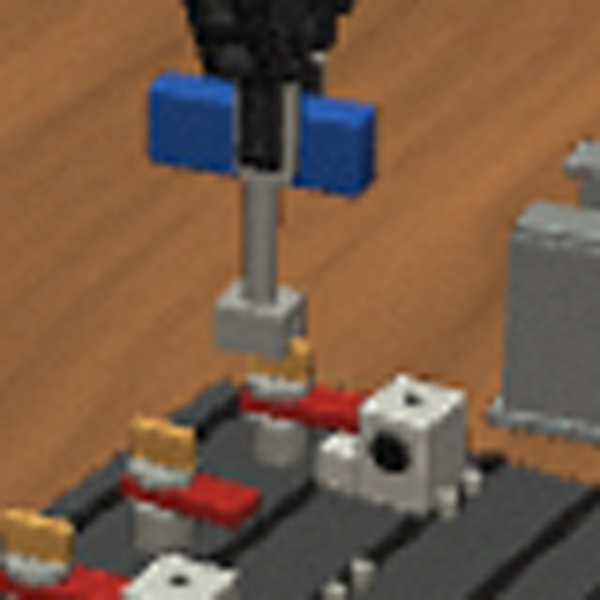

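```bash
python3 - <<'E'
from h import *
im,d,m=grab("side"); W=cloud(d,m); H=cv2.cvtColor(im,cv2.COLOR_RGB2HSV)
f=240/np.tan(np.radians(m["fovy"])/2); Ti=np.linalg.inv(np.array(m["T"]))
def pr(p):
    c=Ti@np.r_[p,1]; return np.round([m["cx"]+f*c[0]/c[2],m["cy"]+f*c[1]/c[2]],1)
p=env.observe()["position"]; print("tcp",pr(p),"fork end",pr(p-[0,0,.0885]),"stem mid",pr(p-[0,0,.045]),"head a",pr([.598,-.2832,.0575]))
print("pixel: crop px/7.5+280, +150: fork mid",260/7.5+280,322/7.5+150,"head mid",281/7.5+280, "bar ends",150/7.5+280,375/7.5+280)
near=(np.hypot(W[...,0]-p[0],W[...,1]-p[1])<.03)
for nm,lo,hi,s in(("fork",.066,.078,0),("stem",.085,.12,0)):
    q=W[near&(W[...,2]>lo)&(W[...,2]<hi)]; print(nm,len(q),np.median(q,0).round(4),q.min(0).round(4),q.max(0).round(4))
b=(abs(H[...,0].astype(int)-108)<12)&(H[...,1]>150)&(W[...,2]>.12)&(np.hypot(W[...,0]-p[0],W[...,1]-p[1])<.06)
q=W[b]; print(q.min(0),q.max(0)); v,u=np.where(b); print(u.min(),u.max(), (u.min()+u.max())/2)
for s in(-40,40): print(pr(p+np.array([.997*s/1e3,.073*s/1e3,-.01])))
E
```

```text
tcp [317.2 165. ] fork end [316.8 195.7] stem mid [317.  180.9] head a [316.9 198. ]
pixel: crop px/7.5+280, +150: fork mid 314.6666666666667 192.93333333333334 head mid 317.4666666666667 bar ends 300.0 330.0
fork 51 [ 0.6001 -0.2725  0.0721] [ 0.5881 -0.2924  0.0661] [ 0.6186 -0.2622  0.0776]
stem 56 [ 0.6031 -0.2766  0.098 ] [ 0.5971 -0.2865  0.0853] [ 0.6155 -0.2613  0.1196]
[ 0.56294268 -0.28983005  0.12908753] [ 0.64424296 -0.2266584   0.28008692]
300 329 314.5
[331.7 171.1]
[302.9 166.1]
```

The bar's image centre sits 2.5 px left of the TCP's projection, so the key is gripped about 5 mm off along its bar. I'll fit projected box models to the heads and the bar for precision.

```bash
cat > fit.py <<'E'
from h import *
from scipy.optimize import minimize
def P(m,pts):
    f=240/np.tan(np.radians(m["fovy"])/2); c=(np.c_[pts,np.ones(len(pts))]@np.linalg.inv(np.array(m["T"])).T)
    return np.c_[m["cx"]+f*c[:,0]/c[:,2],m["cy"]+f*c[:,1]/c[:,2]]
def box(x,y,th,L,Wd,z0,z1):
    c,s=np.cos(th),np.sin(th); return np.array([[x+c*a-s*b,y+s*a+c*b,z] for a in(-L/2,L/2) for b in(-Wd/2,Wd/2) for z in(z0,z1)])
K=8
def fill(poly,o,n):
    im=np.zeros((n*K,n*K),np.uint8); h=cv2.convexHull(((poly-o+.5)*K).astype(np.float32)); cv2.fillConvexPoly(im,np.round(h*16).astype(np.int32),1,shift=4); return im
def fit(obs,L,Wd,z0,z1,x0,free_z=False):
    # obs: list of (camera,mask bool)
    D=[]
    for m,mask in obs:
        v,u=np.where(mask); o=np.array([u.min()-8,v.min()-8]); n=max(np.ptp(u),np.ptp(v))+17
        hull=np.concatenate([np.c_[u+a,v+b] for a in(-.5,.5) for b in(-.5,.5)]).astype(float)
        D.append((m,o,n,cv2.resize(mask[o[1]:o[1]+n,o[0]:o[0]+n].astype(np.float32),None,fx=K,fy=K,interpolation=cv2.INTER_LINEAR)>.5 if not free_z else fill(hull,o,n)>0))
    def cost(q):
        t=0
        for m,o,n,M in D:
            R=fill(P(m,box(q[0]/1e3,q[1]/1e3,np.radians(q[2]),L,Wd,z0+q[3]/1e3*1,z1+q[3]/1e3)),o,n)[:M.shape[0],:M.shape[1]]>0
            t+=(R^M).sum()/M.sum()
        return t+.0005*q[3]**2
    best=None
    for dth in(-8,0,8):
        s=np.array([[0,0,0,0],[3,0,0,0],[0,3,0,0],[0,0,6,0],[0,0,0,2]])+np.array([x0[0]*1e3,x0[1]*1e3,x0[2]+dth,0])
        r=minimize(cost,s[0],method="Nelder-Mead",options=dict(initial_simplex=s,xatol=.05,fatol=1e-4))
        if best is None or r.fun<best.fun: best=r
    return best.x.round(1),round(best.fun,3)
def omask(im,W,c):
    H=cv2.cvtColor(im,cv2.COLOR_RGB2HSV); k=(abs(H[...,0].astype(int)-19)<9)&(H[...,1]>90)&(np.hypot(W[...,0]-c[0],W[...,1]-c[1])<.024)&(W[...,2]>.045)&(W[...,2]<.075)
    return k
def bmask(im,W,p):
    H=cv2.cvtColor(im,cv2.COLOR_RGB2HSV); return (abs(H[...,0].astype(int)-108)<14)&(H[...,1]>120)&(np.hypot(W[...,0]-p[0],W[...,1]-p[1])<.07)&(abs(W[...,2]-p[2])<.05)
HC=dict(d=(.618,-.050),c=(.6113,-.1278),b=(.6055,-.2051),a=(.598,-.283))
E
python3 - <<'E'
from fit import *
mt,ms=env.camera_model("top"),env.camera_model("side"); T=np.load("top0.npz"); S=np.load("side2.npz")
for n,c in HC.items():
    a=(mt,omask(T["im"],T["w"],c)); b=(ms,omask(S["im"],S["w"],c))
    for o in([a],[b],[a,b]): print(n,*fit(o,.024,.006,.0505,.0645,(*c,-4)))
im,d,m=grab("side"); W=cloud(d,m); p=env.observe()["position"]
print("tcp",p,"bar now",fit([(ms,bmask(im,W,p))],.08,.018,p[2]-.0235,p[2]+.0065,(p[0],p[1],4),True))
print("bar before", fit([(ms,bmask(S["im"],S["w"],(.598,-.2841,.2024)))],.08,.018,.2024-.0235,.2024+.0065,(.598,-.2841,-5),True))
S0=np.load("side0.npz"); 
for nm,mm,Z in(("side0",ms,S0),("top0",mt,T)): print(nm, fit([(mm,bmask(Z["im"],Z["w"],(.521,-.419,.1)))],.08,.018,.08,.11,(.521,-.419,94),True))
E
```

```text
d [ 6.198e+02 -5.070e+01 -4.900e+00  4.000e-01] 0.517
d [617.3 -50.6 -16.9   2.2] 0.18
d [618.9 -50.7  -6.4   2.1] 0.786
c [ 6.131e+02 -1.282e+02 -4.000e-01  7.000e-01] 0.291
c [ 614.7 -133.1    2.1   -0.7] 0.107
c [ 6.121e+02 -1.281e+02 -4.000e-01  2.300e+00] 0.411
b [ 607.3 -206.1   -1.     1.2] 0.261
b [ 607.5 -208.7   -9.1    0.7] 0.108
b [ 606.  -205.5   -4.5    2.6] 0.401
a [ 599.1 -284.4    3.4   -1.5] 0.442
a [ 599.7 -286.7   -5.4    0.6] 0.127
a [ 598.6 -283.8    0.9    2.3] 0.587
tcp [ 0.59868768 -0.28334301  0.15234061] bar now (array([ 6.096e+02, -2.895e+02, -4.100e+00,  2.000e-01]), np.float64(0.401))
bar before (array([ 609.7, -290.7,  -10.4,   -1.3]), np.float64(0.053))
side0 (array([ 5.238e+02, -4.250e+02,  9.670e+01,  3.000e-01]), np.float64(0.072))
top0 (array([ 5.238e+02, -4.232e+02,  9.690e+01, -3.000e-01]), np.float64(0.175))
```

Request:
servo_tool:
  steps:
    - {"tx":0,"ty":0,"tz":0.7,"yaw":0,"claw":0}
    - {"tx":-0.5,"ty":-0.1,"tz":0,"yaw":-2,"claw":0}
    - {"tx":0,"ty":0,"tz":0,"yaw":0,"claw":0}
    - {"tx":0,"ty":0,"tz":-0.3,"yaw":0,"claw":0}
    - {"tx":0,"ty":0,"tz":-0.3,"yaw":0,"claw":0}
    - {"tx":0,"ty":0,"tz":-0.3,"yaw":0,"claw":0}
    - {"tx":0,"ty":0,"tz":0,"yaw":0,"claw":0}
    - {"tx":0,"ty":0,"tz":0,"yaw":0,"claw":0}
  newtons: 80

```text
time_s: 14.35
position: [0.5931, -0.2843, 0.1469]
tool_rot: [[0.999, 0.039, -0.001], [0.039, -0.999, -0.0], [-0.001, 0.0, -1.0]]
ft_force: [-0.2, -2.5, -2.1]
grip_width: 0.0166
gripper_force: 78.2
```

Request:
servo_tool:
  steps:
    - {"tx":0,"ty":0,"tz":-0.3,"yaw":0,"claw":0}
    - {"tx":0,"ty":0,"tz":-0.1,"yaw":0,"claw":0}
    - {"tx":0,"ty":0,"tz":0,"yaw":0,"claw":0}
    - {"tx":0.01,"ty":-0.08,"tz":0,"yaw":7.8,"claw":0}
    - {"tx":0.02,"ty":-0.07,"tz":0,"yaw":7.8,"claw":0}
    - {"tx":0.03,"ty":-0.07,"tz":0,"yaw":7.8,"claw":0}
    - {"tx":0.04,"ty":-0.07,"tz":0,"yaw":7.8,"claw":0}
    - {"tx":0.05,"ty":-0.06,"tz":0,"yaw":7.8,"claw":0}
    - {"tx":0.05,"ty":-0.05,"tz":0,"yaw":7.8,"claw":0}
    - {"tx":0.06,"ty":-0.05,"tz":0,"yaw":7.8,"claw":0}
    - {"tx":0.06,"ty":-0.04,"tz":0,"yaw":7.8,"claw":0}
    - {"tx":0.07,"ty":-0.03,"tz":0,"yaw":7.8,"claw":0}
    - {"tx":0.07,"ty":-0.02,"tz":0,"yaw":7.8,"claw":0}
    - {"tx":0.07,"ty":-0.01,"tz":0,"yaw":7.8,"claw":0}
    - {"tx":0,"ty":0,"tz":0,"yaw":0,"claw":0}
    - {"tx":0,"ty":0,"tz":0,"yaw":0,"claw":0}
  newtons: 80

```text
time_s: 15.95
position: [0.5984, -0.289, 0.1432]
tool_rot: [[0.035, 0.999, -0.0], [0.999, -0.035, 0.001], [0.001, -0.0, -1.0]]
ft_force: [0.3, 0.4, -1.2]
grip_width: 0.0167
gripper_force: 78.6
```

```bash
python3 - <<'E'
from fit import *
o=env.observe(); print(o["q"].round(1),o["wrist_torque"])
im,d,m=grab("side"); W=cloud(d,m); p=o["position"]; save("side4.png",cv2.resize(im[150:250,260:360],(600,600),interpolation=cv2.INTER_CUBIC))
E
```

```text
[-36.   38.1  63.5   0.1  78.5 -34. ] [-0.04274885 -0.00600988  0.03122112]
```

View pics/side4.png

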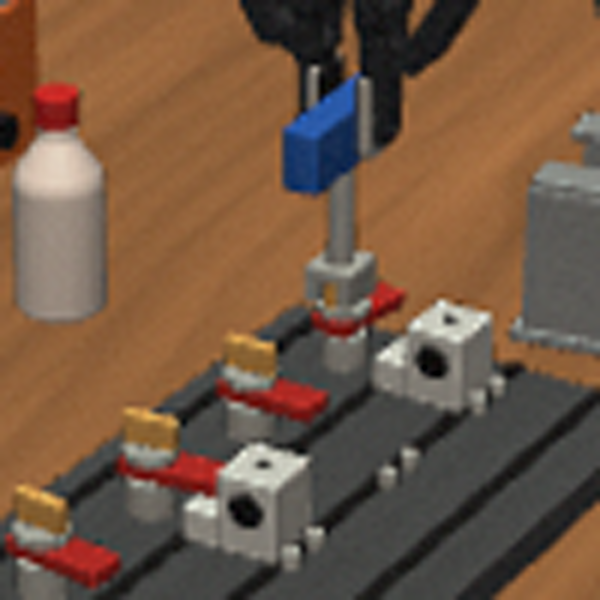

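Clamp a is open, with its arm now pointing to -y. On to b.

Request:
servo_tool:
  steps:
    - {"tx":0,"ty":0,"tz":1.2,"yaw":0,"claw":0}
    - {"tx":0,"ty":0,"tz":1.3,"yaw":0,"claw":0}
    - {"tx":0,"ty":0.8,"tz":0,"yaw":-8,"claw":0}
    - {"tx":0,"ty":0.8,"tz":0,"yaw":-8.3,"claw":0}
    - {"tx":0,"ty":0.8,"tz":0,"yaw":-8.3,"claw":0}
    - {"tx":0,"ty":0.8,"tz":0,"yaw":-8.3,"claw":0}
    - {"tx":0,"ty":0.8,"tz":0,"yaw":-8.3,"claw":0}
    - {"tx":0,"ty":0.8,"tz":0,"yaw":-8.3,"claw":0}
    - {"tx":0,"ty":0.8,"tz":0,"yaw":-8.3,"claw":0}
    - {"tx":0.1,"ty":0.8,"tz":0,"yaw":-8.3,"claw":0}
    - {"tx":0.1,"ty":0.8,"tz":0,"yaw":-8.3,"claw":0}
    - {"tx":0.1,"ty":0.8,"tz":0,"yaw":-8.3,"claw":0}
    - {"tx":0,"ty":0.3,"tz":0,"yaw":-7.8,"claw":0}
    - {"tx":0,"ty":0,"tz":0,"yaw":0,"claw":0}
    - {"tx":0,"ty":0,"tz":-0.9,"yaw":0,"claw":0}
    - {"tx":0,"ty":0,"tz":-0.3,"yaw":0,"claw":0}
    - {"tx":0,"ty":0,"tz":-0.3,"yaw":0,"claw":0}
    - {"tx":0,"ty":0,"tz":-0.4,"yaw":0,"claw":0}
    - {"tx":0,"ty":0,"tz":0,"yaw":0,"claw":0}
    - {"tx":0,"ty":0,"tz":0,"yaw":0,"claw":0}
  newtons: 80

```text
time_s: 18.0
position: [0.6014, -0.2068, 0.1492]
tool_rot: [[0.999, -0.042, -0.0], [-0.042, -0.999, -0.0], [-0.0, 0.0, -1.0]]
ft_force: [-0.5, -1.7, -1.9]
grip_width: 0.0168
gripper_force: 78.6
```

Request:
servo_tool:
  steps:
    - {"tx":0,"ty":0,"tz":-0.4,"yaw":0,"claw":0}
    - {"tx":0,"ty":0,"tz":-0.2,"yaw":0,"claw":0}
    - {"tx":0,"ty":0,"tz":0,"yaw":0,"claw":0}
    - {"tx":0.01,"ty":-0.08,"tz":0,"yaw":8.2,"claw":0}
    - {"tx":0.01,"ty":-0.08,"tz":0,"yaw":8.2,"claw":0}
    - {"tx":0.02,"ty":-0.07,"tz":0,"yaw":8.2,"claw":0}
    - {"tx":0.03,"ty":-0.07,"tz":0,"yaw":8.2,"claw":0}
    - {"tx":0.05,"ty":-0.07,"tz":0,"yaw":8.2,"claw":0}
    - {"tx":0.05,"ty":-0.06,"tz":0,"yaw":8.2,"claw":0}
    - {"tx":0.06,"ty":-0.05,"tz":0,"yaw":8.2,"claw":0}
    - {"tx":0.06,"ty":-0.04,"tz":0,"yaw":8.2,"claw":0}
    - {"tx":0.07,"ty":-0.03,"tz":0,"yaw":8.2,"claw":0}
    - {"tx":0.08,"ty":-0.02,"tz":0,"yaw":8.2,"claw":0}
    - {"tx":0.08,"ty":0,"tz":0,"yaw":8.2,"claw":0}
    - {"tx":0,"ty":0,"tz":0,"yaw":0,"claw":0}
    - {"tx":0,"ty":0,"tz":0,"yaw":0,"claw":0}
  newtons: 80

```text
time_s: 19.6
position: [0.6058, -0.2122, 0.143]
tool_rot: [[0.043, 0.999, -0.003], [0.999, -0.043, 0.0], [0.0, -0.003, -1.0]]
ft_force: [-5.1, -1.9, -1.6]
grip_width: 0.0168
gripper_force: 78.9
```

```bash
cat >> fit.py <<'E'
def arms():
    im,d,m=grab("side"); W=cloud(d,m); H=cv2.cvtColor(im,cv2.COLOR_RGB2HSV); h=H[...,0].astype(int)
    for n,c in HC.items():
        q=W[(np.hypot(W[...,0]-c[0],W[...,1]-c[1])<.042)&((h<8)|(h>172))&(H[...,1]>130)&(W[...,2]>.03)&(W[...,2]<.06)]
        if len(q): q=q.mean(0); print(n,"arm dir",np.degrees(np.arctan2(q[1]-c[1],q[0]-c[0])).round(0))
    return im,d,m,W
E
python3 -c "
from fit import *
arms(); o=env.observe(); print(o['position'],o['wrist_torque'])"
```

```text
d arm dir 162.0
c arm dir 166.0
b arm dir -124.0
a arm dir -117.0
[ 0.605794   -0.21224977  0.14300519] [-0.31220084  1.20512242 -0.02567479]
```

Request:
servo_tool:
  steps:
    - {"tx":-0.03,"ty":0,"tz":0,"yaw":5,"claw":0}
    - {"tx":0,"ty":0,"tz":0,"yaw":0,"claw":0}
    - {"tx":0,"ty":0,"tz":1.2,"yaw":0,"claw":0}
    - {"tx":0,"ty":0,"tz":1.3,"yaw":0,"claw":0}
    - {"tx":0,"ty":0.8,"tz":0,"yaw":-8.2,"claw":0}
    - {"tx":0,"ty":0.8,"tz":0,"yaw":-8.2,"claw":0}
    - {"tx":0,"ty":0.8,"tz":0,"yaw":-8.2,"claw":0}
    - {"tx":0,"ty":0.8,"tz":0,"yaw":-8.2,"claw":0}
    - {"tx":0,"ty":0.8,"tz":0,"yaw":-8.2,"claw":0}
    - {"tx":0,"ty":0.8,"tz":0,"yaw":-8.2,"claw":0}
    - {"tx":0,"ty":0.8,"tz":0,"yaw":-8.2,"claw":0}
    - {"tx":0.1,"ty":0.8,"tz":0,"yaw":-8.2,"claw":0}
    - {"tx":0.1,"ty":0.8,"tz":0,"yaw":-8.2,"claw":0}
    - {"tx":0,"ty":0.8,"tz":0,"yaw":-8.2,"claw":0}
    - {"tx":0,"ty":0.4,"tz":0,"yaw":-8,"claw":0}
    - {"tx":0,"ty":0,"tz":0,"yaw":0,"claw":0}
    - {"tx":0,"ty":0,"tz":-1,"yaw":0,"claw":0}
    - {"tx":0,"ty":0,"tz":-0.6,"yaw":0,"claw":0}
    - {"tx":0,"ty":0,"tz":-0.3,"yaw":0,"claw":0}
    - {"tx":0,"ty":0,"tz":0,"yaw":0,"claw":0}
  newtons: 80

```text
time_s: 21.65
position: [0.6084, -0.1289, 0.1487]
tool_rot: [[0.999, 0.049, -0.0], [0.049, -0.999, -0.001], [-0.0, 0.001, -1.0]]
ft_force: [1.1, -2.5, -2.9]
grip_width: 0.0167
gripper_force: 78.9
```

```bash
python3 -c "
from fit import *
arms(); o=env.observe(); print(o['position'],o['ft_force'],o['wrist_torque'],o['tool_rot'][:2,0])"
```

```text
d arm dir 161.0
c arm dir 166.0
b arm dir -119.0
a arm dir -121.0
[ 0.60838781 -0.1288827   0.14885911] [ 0.77288798 -3.34416023 -2.36873883] [-0.64133402 -0.18667277  0.00797322] [0.99882233 0.04851703]
```

Request:
servo_tool:
  steps:
    - {"tx":0,"ty":0,"tz":-0.4,"yaw":0,"claw":0}
    - {"tx":0,"ty":0,"tz":-0.2,"yaw":0,"claw":0}
    - {"tx":0,"ty":0,"tz":0,"yaw":0,"claw":0}
    - {"tx":0.01,"ty":-0.08,"tz":0,"yaw":8.1,"claw":0}
    - {"tx":0.02,"ty":-0.08,"tz":0,"yaw":8.1,"claw":0}
    - {"tx":0.03,"ty":-0.07,"tz":0,"yaw":8.1,"claw":0}
    - {"tx":0.04,"ty":-0.07,"tz":0,"yaw":8.1,"claw":0}
    - {"tx":0.05,"ty":-0.06,"tz":0,"yaw":8.1,"claw":0}
    - {"tx":0.05,"ty":-0.05,"tz":0,"yaw":8.1,"claw":0}
    - {"tx":0.06,"ty":-0.05,"tz":0,"yaw":8.1,"claw":0}
    - {"tx":0.06,"ty":-0.04,"tz":0,"yaw":8.1,"claw":0}
    - {"tx":0.07,"ty":-0.03,"tz":0,"yaw":8.1,"claw":0}
    - {"tx":0.07,"ty":-0.02,"tz":0,"yaw":8.1,"claw":0}
    - {"tx":0.07,"ty":0,"tz":0,"yaw":8.1,"claw":0}
    - {"tx":0,"ty":0,"tz":0,"yaw":0,"claw":0}
    - {"tx":0,"ty":0,"tz":0,"yaw":0,"claw":0}
  newtons: 80

```text
time_s: 23.3
position: [0.6128, -0.1333, 0.1428]
tool_rot: [[-0.029, 1.0, -0.003], [1.0, 0.029, 0.001], [0.001, -0.003, -1.0]]
ft_force: [-4.4, -0.7, -1.6]
grip_width: 0.0163
gripper_force: 79.3
```

Request:
servo_tool:
  steps:
    - {"tx":0,"ty":0,"tz":1.2,"yaw":0,"claw":0}
    - {"tx":0,"ty":0,"tz":1.3,"yaw":0,"claw":0}
    - {"tx":0,"ty":0.8,"tz":0,"yaw":-8.4,"claw":0}
    - {"tx":0,"ty":0.8,"tz":0,"yaw":-8.4,"claw":0}
    - {"tx":0,"ty":0.8,"tz":0,"yaw":-8.4,"claw":0}
    - {"tx":0,"ty":0.8,"tz":0,"yaw":-8.4,"claw":0}
    - {"tx":0,"ty":0.8,"tz":0,"yaw":-8.4,"claw":0}
    - {"tx":0,"ty":0.8,"tz":0,"yaw":-8.4,"claw":0}
    - {"tx":0,"ty":0.8,"tz":0,"yaw":-8.4,"claw":0}
    - {"tx":0,"ty":0.8,"tz":0,"yaw":-8.4,"claw":0}
    - {"tx":0,"ty":0.8,"tz":0,"yaw":-8.4,"claw":0}
    - {"tx":0.1,"ty":0.8,"tz":0,"yaw":-8.4,"claw":0}
    - {"tx":0,"ty":0.3,"tz":0,"yaw":-8.4,"claw":0}
    - {"tx":0,"ty":0,"tz":0,"yaw":-8.4,"claw":0}
    - {"tx":0,"ty":0,"tz":-1,"yaw":0,"claw":0}
    - {"tx":0,"ty":0,"tz":-0.6,"yaw":0,"claw":0}
    - {"tx":0,"ty":0,"tz":-0.3,"yaw":0,"claw":0}
    - {"tx":0,"ty":0,"tz":0,"yaw":0,"claw":0}
  newtons: 80

```text
time_s: 25.1
position: [0.6145, -0.0509, 0.1487]
tool_rot: [[0.988, -0.154, -0.001], [-0.154, -0.988, 0.0], [-0.001, -0.0, -1.0]]
ft_force: [0.5, -0.4, -1.5]
grip_width: 0.0167
gripper_force: 79.3
```

```bash
python3 -c "
from fit import *
arms(); o=env.observe(); print(o['position'],o['ft_force'],o['q'].round(0))"
```

```text
d arm dir 162.0
c arm dir -113.0
b arm dir -118.0
a arm dir -119.0
[ 0.61457328 -0.05088091  0.14906018] [-0.55303774 -0.48595997 -1.25605954] [-16.  33.  72.   0.  75.  83.]
```

Engaged on d. I'll turn from -9° to about 91°.

Request:
servo_tool:
  steps:
    - {"tx":0,"ty":0,"tz":-0.4,"yaw":0,"claw":0}
    - {"tx":0,"ty":0,"tz":-0.2,"yaw":0,"claw":0}
    - {"tx":0,"ty":0,"tz":0,"yaw":0,"claw":0}
    - {"tx":0,"ty":-0.08,"tz":0,"yaw":8.3,"claw":0}
    - {"tx":0,"ty":-0.08,"tz":0,"yaw":8.3,"claw":0}
    - {"tx":0.02,"ty":-0.08,"tz":0,"yaw":8.3,"claw":0}
    - {"tx":0.03,"ty":-0.07,"tz":0,"yaw":8.3,"claw":0}
    - {"tx":0.04,"ty":-0.07,"tz":0,"yaw":8.3,"claw":0}
    - {"tx":0.05,"ty":-0.06,"tz":0,"yaw":8.3,"claw":0}
    - {"tx":0.05,"ty":-0.05,"tz":0,"yaw":8.3,"claw":0}
    - {"tx":0.06,"ty":-0.05,"tz":0,"yaw":8.3,"claw":0}
    - {"tx":0.06,"ty":-0.04,"tz":0,"yaw":8.3,"claw":0}
    - {"tx":0.07,"ty":-0.03,"tz":0,"yaw":8.3,"claw":0}
    - {"tx":0.07,"ty":-0.02,"tz":0,"yaw":8.3,"claw":0}
    - {"tx":0.07,"ty":0,"tz":0,"yaw":8.3,"claw":0}
    - {"tx":0,"ty":0,"tz":0,"yaw":0,"claw":0}
    - {"tx":0,"ty":0,"tz":0,"yaw":0,"claw":0}
  newtons: 80

```text
time_s: 26.85
position: [0.6192, -0.057, 0.143]
tool_rot: [[-0.008, 1.0, -0.002], [1.0, 0.008, 0.0], [0.0, -0.002, -1.0]]
ft_force: [-3.8, -1.6, -1.8]
grip_width: 0.0165
gripper_force: 79.2
```

```bash
python3 -c "
from fit import *
im,d,m,W=arms(); o=env.observe(); print(o['position'],o['ft_force'],o['q'].round(0))
save('side5.png',im)"
```

```text
d arm dir -119.0
c arm dir -114.0
b arm dir -122.0
a arm dir -124.0
[ 0.61925277 -0.05699056  0.14303442] [-4.40122416 -2.08425098 -0.65354769] [-16.  34.  72.  -0.  75. -17.]
```

View pics/side5.png

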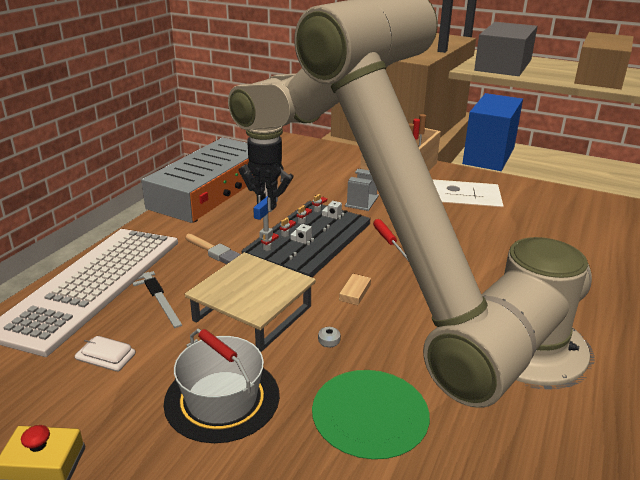

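All four arms now point to -y, so the clamps are open, and the pail is still on the mat at (215,383). I'm returning the key by retracing the pick orientation and position.

Request:
servo_tool:
  steps:
    - {"tx":0,"ty":0,"tz":1.5,"yaw":0,"claw":0}
    - {"tx":0,"ty":0,"tz":2.5,"yaw":0,"claw":0}
    - {"tx":0,"ty":0,"tz":2.5,"yaw":0,"claw":0}
    - {"tx":-0.5,"ty":-2,"tz":0,"yaw":-8.4,"claw":0}
    - {"tx":-0.5,"ty":-2,"tz":0,"yaw":-8.4,"claw":0}
    - {"tx":-0.5,"ty":-2,"tz":0,"yaw":-8.4,"claw":0}
    - {"tx":-0.5,"ty":-2,"tz":0,"yaw":-8.4,"claw":0}
    - {"tx":-0.5,"ty":-2,"tz":0,"yaw":-8.4,"claw":0}
    - {"tx":-0.5,"ty":-2,"tz":0,"yaw":-8.4,"claw":0}
    - {"tx":-0.5,"ty":-2,"tz":0,"yaw":-8.4,"claw":0}
    - {"tx":-0.5,"ty":-2,"tz":0,"yaw":-8.4,"claw":0}
    - {"tx":-0.5,"ty":-2,"tz":0,"yaw":-8.4,"claw":0}
    - {"tx":-0.5,"ty":-2,"tz":0,"yaw":-8.4,"claw":0}
    - {"tx":-0.5,"ty":-2,"tz":0,"yaw":-8.4,"claw":0}
    - {"tx":-0.5,"ty":-2,"tz":0,"yaw":-8.4,"claw":0}
    - {"tx":-0.5,"ty":-2,"tz":0,"yaw":-8.4,"claw":0}
    - {"tx":-0.5,"ty":-2,"tz":0,"yaw":-8.4,"claw":0}
    - {"tx":-0.5,"ty":-2,"tz":0,"yaw":-8.4,"claw":0}
    - {"tx":-0.5,"ty":-2,"tz":0,"yaw":-8.4,"claw":0}
    - {"tx":-0.5,"ty":-2,"tz":0,"yaw":-8.4,"claw":0}
  newtons: 80

```text
time_s: 28.9
position: [0.5353, -0.3979, 0.2086]
tool_rot: [[0.607, -0.795, 0.002], [-0.795, -0.607, -0.001], [0.002, -0.001, -1.0]]
ft_force: [-0.5, 0.1, -0.5]
grip_width: 0.0163
gripper_force: 79.3
```

Request:
servo_tool:
  steps:
    - {"tx":-0.5,"ty":-1,"tz":0,"yaw":-8.2,"claw":0}
    - {"tx":-0.4,"ty":-0.5,"tz":0,"yaw":-8.2,"claw":0}
    - {"tx":-0.3,"ty":-0.4,"tz":0,"yaw":-8.2,"claw":0}
    - {"tx":0,"ty":0,"tz":0,"yaw":-8.2,"claw":0}
    - {"tx":0,"ty":0,"tz":0,"yaw":0,"claw":0}
    - {"tx":0,"ty":0,"tz":0,"yaw":0,"claw":0}
  newtons: 80

```text
time_s: 29.5
position: [0.5233, -0.416, 0.2085]
tool_rot: [[0.091, -0.996, 0.001], [-0.996, -0.091, -0.0], [0.0, -0.001, -1.0]]
ft_force: [0.0, -0.3, -1.0]
grip_width: 0.0162
gripper_force: 79.3
```

Request:
servo_tool:
  steps:
    - {"tx":-0.2,"ty":-0.2,"tz":0,"yaw":-0.3,"claw":0}
    - {"tx":0,"ty":0,"tz":0,"yaw":0,"claw":0}
    - {"tx":0,"ty":0,"tz":-1.5,"yaw":0,"claw":0}
    - {"tx":0,"ty":0,"tz":-1,"yaw":0,"claw":0}
    - {"tx":0,"ty":0,"tz":-0.7,"yaw":0,"claw":0}
    - {"tx":0,"ty":0,"tz":-0.5,"yaw":0,"claw":0}
    - {"tx":0,"ty":0,"tz":-0.5,"yaw":0,"claw":0}
    - {"tx":0,"ty":0,"tz":0,"yaw":0,"claw":0}
  newtons: 80

```text
time_s: 30.3
position: [0.5208, -0.418, 0.1657]
tool_rot: [[0.083, -0.997, -0.001], [-0.997, -0.083, 0.001], [-0.001, 0.001, -1.0]]
ft_force: [-0.0, 0.6, -1.0]
grip_width: 0.0163
gripper_force: 79.3
```

Fork entering without contact (end at ~0.077). I'll continue down.

Request:
servo_tool:
  steps:
    - {"tx":0,"ty":0,"tz":-0.5,"yaw":0,"claw":0}
    - {"tx":0,"ty":0,"tz":-1,"yaw":0,"claw":0}
    - {"tx":0,"ty":0,"tz":-1.2,"yaw":0,"claw":0}
    - {"tx":0,"ty":0,"tz":-1.2,"yaw":0,"claw":0}
    - {"tx":0,"ty":0,"tz":-1,"yaw":0,"claw":0}
    - {"tx":0,"ty":0,"tz":-0.6,"yaw":0,"claw":0}
    - {"tx":0,"ty":0,"tz":-0.4,"yaw":0,"claw":0}
    - {"tx":0,"ty":0,"tz":0,"yaw":0,"claw":0}
    - {"tx":0,"ty":0,"tz":0,"yaw":0,"claw":0}
  newtons: 80

```text
time_s: 31.2
position: [0.521, -0.4183, 0.1077]
tool_rot: [[0.083, -0.997, 0.0], [-0.997, -0.083, -0.001], [0.001, -0.0, -1.0]]
ft_force: [-1.0, 0.1, -1.2]
grip_width: 0.0165
gripper_force: 79.3
```

Request:
servo_tool:
  steps:
    - {"tx":0,"ty":0,"tz":-0.3,"yaw":0,"claw":0}
    - {"tx":0,"ty":0,"tz":-0.1,"yaw":0,"claw":0}
    - {"tx":0,"ty":0,"tz":0,"yaw":0,"claw":0}
    - {"tx":0,"ty":0,"tz":0,"yaw":0,"claw":3}
    - {"tx":0,"ty":0,"tz":0,"yaw":0,"claw":6}
    - {"tx":0,"ty":0,"tz":0,"yaw":0,"claw":6}
    - {"tx":0,"ty":0,"tz":0,"yaw":0,"claw":6}
    - {"tx":0,"ty":0,"tz":0,"yaw":0,"claw":6}
    - {"tx":0,"ty":0,"tz":2,"yaw":0,"claw":6}
    - {"tx":0,"ty":0,"tz":3,"yaw":0,"claw":6}
    - {"tx":0,"ty":0,"tz":3,"yaw":0,"claw":6}
    - {"tx":0,"ty":2,"tz":2,"yaw":0,"claw":6}
    - {"tx":0,"ty":3,"tz":0,"yaw":0,"claw":6}
    - {"tx":0,"ty":0,"tz":0,"yaw":0,"claw":6}
  newtons: 60

```text
time_s: 32.6
position: [0.5212, -0.3653, 0.2045]
tool_rot: [[0.085, -0.996, 0.001], [-0.996, -0.085, 0.0], [0.0, -0.001, -1.0]]
ft_force: [0.4, -0.4, -0.1]
grip_width: 0.0601
gripper_force: 0.0
```

```bash
python3 - <<'E'
from fit import *
im,d,m,W=arms(); o=env.observe(); print(o['position'],o['q'].round(0))
mt=env.camera_model("top"); it,dt,_=grab("top"); Wt=cloud(dt,mt)
for a in((im,W,m),(it,Wt,mt)): 
    k=bmask(a[0],a[1],(.521,-.419,.1)); print(k.sum(), fit([(a[2],k)],.08,.018,.08,.11,(.521,-.419,94),True) if k.sum()>50 else "", np.percentile(a[1][k][:,2],95) if k.sum() else "")
save("mix6.png",np.hstack([cv2.resize(im[140:260,220:400],(400,267),interpolation=cv2.INTER_CUBIC),cv2.resize(it[140:260,300:480],(400,267),interpolation=cv2.INTER_CUBIC)]))
# block tops
for nm,ww in(("top",Wt),("side",W)):
    H=cv2.cvtColor(it if nm=="top" else im,cv2.COLOR_RGB2HSV)
    for n,c in(("c",(.5575,-.1239)),("a",(.5442,-.278))):
        k=(np.hypot(ww[...,0]-c[0],ww[...,1]-c[1])<.05)&(abs(ww[...,2]-.0575)<.005)&(H[...,1]<60)&(H[...,2]>140)
        p=ww[k]; 
        if len(p)>10: print(nm,n,len(p),p.mean(0).round(4),[np.round(x,1) for x in cv2.minAreaRect((p[:,:2]*1000).astype(np.float32))])
E
```

```text
d arm dir -116.0
c arm dir -115.0
b arm dir -123.0
a arm dir -121.0
[ 0.52105683 -0.36684668  0.20393992] [-46.  33.  64.   0.  84. 129.]
176 (array([ 522.2, -422. ,   96.5,    0.9]), np.float64(0.075)) 0.11331099863784858
9  0.11204336782703886
top c 125 [ 0.559  -0.1246  0.0564] [array([ 559.3, -124.6]), array([26.9, 28.2]), np.float64(89.6)]
top a 124 [ 0.5444 -0.2744  0.0559] [array([ 562.2, -273.9]), array([62.1, 29.9]), np.float64(2.2)]
side c 73 [ 0.5592 -0.1244  0.0574] [array([ 574.7, -122.5]), array([63.6, 30.7]), np.float64(5.2)]
side a 56 [ 0.5444 -0.2742  0.0571] [array([ 559.1, -281.4]), array([31.1, 64.2]), np.float64(71.0)]
```

View pics/mix6.png

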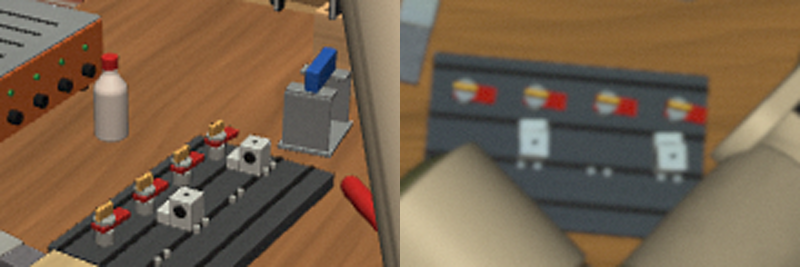

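Key hanging at crop (320,68), all four arms open. Blocks remain at c and a; a has shifted a few mm. I'll go for block a first.

Request:
servo_tool:
  steps:
    - {"tx":0.2,"ty":0.9,"tz":0,"yaw":8.2,"claw":6}
    - {"tx":0.2,"ty":0.9,"tz":0,"yaw":8.2,"claw":6}
    - {"tx":0.2,"ty":0.9,"tz":0,"yaw":8.2,"claw":6}
    - {"tx":0.2,"ty":0.9,"tz":0,"yaw":8.2,"claw":6}
    - {"tx":0.2,"ty":0.9,"tz":0,"yaw":8.2,"claw":6}
    - {"tx":0.2,"ty":0.9,"tz":-1,"yaw":8.2,"claw":6}
    - {"tx":0.2,"ty":0.9,"tz":-1,"yaw":8.2,"claw":6}
    - {"tx":0.3,"ty":0.9,"tz":-1,"yaw":8.2,"claw":6}
    - {"tx":0.3,"ty":1,"tz":-1,"yaw":8.2,"claw":6}
    - {"tx":0.3,"ty":0.9,"tz":-1,"yaw":8.2,"claw":6}
    - {"tx":0,"ty":0,"tz":-2,"yaw":0,"claw":6}
    - {"tx":0,"ty":0,"tz":-2,"yaw":0,"claw":6}
    - {"tx":0,"ty":0,"tz":0,"yaw":0,"claw":6}
    - {"tx":0,"ty":0,"tz":0,"yaw":0,"claw":6}
  newtons: 60

```text
time_s: 34.1
position: [0.5439, -0.2778, 0.1134]
tool_rot: [[0.998, -0.057, -0.0], [-0.057, -0.998, 0.0], [-0.0, -0.0, -1.0]]
ft_force: [0.4, -0.5, 1.3]
grip_width: 0.0597
gripper_force: 0.0
```

```bash
python3 - <<'E'
from fit import *
im,d,m=grab("side"); W=cloud(d,m); H=cv2.cvtColor(im,cv2.COLOR_RGB2HSV)
c=(.5444,-.2745); k=(np.hypot(W[...,0]-c[0],W[...,1]-c[1])<.035)&(W[...,2]>.05)&(W[...,2]<.062)&(H[...,1]<60)&(H[...,2]>120)
p=W[k]; print(len(p),p.mean(0).round(4))
save("side7.png",cv2.resize(im[160:260,270:390],(720,600),interpolation=cv2.INTER_CUBIC))
print(env.observe()["position"])
E
```

```text
74 [ 0.5422 -0.272   0.0564]
[ 0.54416369 -0.2778845   0.11401292]
```

View pics/side7.png

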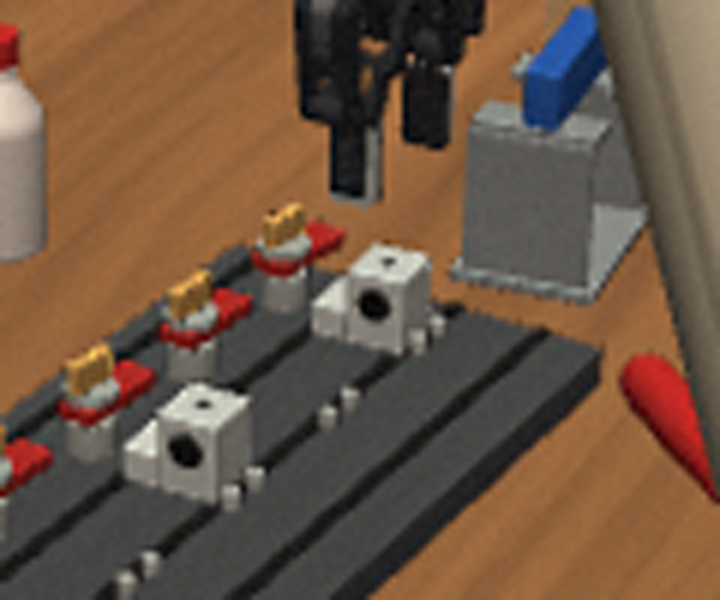

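Gripper squarely above block a, which sits upright at crop (385,300). Descending.

Request:
servo_tool:
  steps:
    - {"tx":0,"ty":0.3,"tz":-2,"yaw":0,"claw":6}
    - {"tx":0,"ty":0,"tz":-2,"yaw":0,"claw":6}
    - {"tx":0,"ty":0,"tz":-1.5,"yaw":0,"claw":6}
    - {"tx":0,"ty":0,"tz":-1,"yaw":0,"claw":6}
    - {"tx":0,"ty":0,"tz":-0.4,"yaw":0,"claw":6}
    - {"tx":0,"ty":0,"tz":0,"yaw":0,"claw":4}
    - {"tx":0,"ty":0,"tz":0,"yaw":0,"claw":2.5}
    - {"tx":0,"ty":0,"tz":0,"yaw":0,"claw":2.5}
    - {"tx":0,"ty":0,"tz":0,"yaw":0,"claw":2.5}
    - {"tx":0,"ty":0,"tz":0,"yaw":0,"claw":2.5}
    - {"tx":0,"ty":0,"tz":0,"yaw":0,"claw":2.5}
    - {"tx":0,"ty":0,"tz":0,"yaw":0,"claw":2.5}
  newtons: 50

```text
time_s: 35.35
position: [0.5443, -0.2745, 0.0454]
tool_rot: [[0.998, -0.057, 0.002], [-0.057, -0.998, -0.001], [0.002, 0.001, -1.0]]
ft_force: [-0.0, -0.9, 5.3]
grip_width: 0.0293
gripper_force: 50.4
```

Request:
servo_tool:
  steps:
    - {"tx":0,"ty":0,"tz":0.5,"yaw":0,"claw":2.5}
    - {"tx":0,"ty":0,"tz":1.5,"yaw":0,"claw":2.5}
    - {"tx":0,"ty":0,"tz":3,"yaw":0,"claw":2.5}
    - {"tx":0,"ty":0,"tz":4,"yaw":0,"claw":2.5}
    - {"tx":0,"ty":0,"tz":4,"yaw":0,"claw":2.5}
    - {"tx":0,"ty":0,"tz":3,"yaw":0,"claw":2.5}
    - {"tx":0,"ty":0,"tz":0,"yaw":0,"claw":2.5}
  newtons: 50

```text
time_s: 36.05
position: [0.5449, -0.2747, 0.2091]
tool_rot: [[0.998, -0.056, 0.007], [-0.056, -0.998, -0.005], [0.007, 0.005, -1.0]]
ft_force: [0.0, -0.4, -0.9]
grip_width: 0.0294
gripper_force: 49.6
```

Request:
servo_tool:
  steps:
    - {"tx":-0.4,"ty":2,"tz":0,"yaw":3.7,"claw":2.5}
    - {"tx":-0.4,"ty":3.5,"tz":0,"yaw":3.7,"claw":2.5}
    - {"tx":-0.4,"ty":3.6,"tz":0,"yaw":3.7,"claw":2.5}
    - {"tx":-0.4,"ty":3.6,"tz":0,"yaw":3.7,"claw":2.5}
    - {"tx":-0.4,"ty":3.6,"tz":0,"yaw":3.7,"claw":2.5}
    - {"tx":-0.4,"ty":3.6,"tz":0,"yaw":3.7,"claw":2.5}
    - {"tx":-0.4,"ty":3.6,"tz":0,"yaw":3.7,"claw":2.5}
    - {"tx":-0.4,"ty":3.6,"tz":0,"yaw":3.7,"claw":2.5}
    - {"tx":-0.4,"ty":3.6,"tz":0,"yaw":3.7,"claw":2.5}
    - {"tx":-0.4,"ty":3.6,"tz":0,"yaw":3.7,"claw":2.5}
    - {"tx":-0.4,"ty":3.6,"tz":0,"yaw":3.7,"claw":2.5}
    - {"tx":-0.4,"ty":3.6,"tz":0,"yaw":3.7,"claw":2.5}
    - {"tx":-0.4,"ty":3.6,"tz":0,"yaw":3.7,"claw":2.5}
    - {"tx":-0.4,"ty":3.6,"tz":0,"yaw":3.7,"claw":2.5}
    - {"tx":-0.4,"ty":3.6,"tz":0,"yaw":3.7,"claw":2.5}
    - {"tx":-0.4,"ty":3.6,"tz":0,"yaw":3.7,"claw":2.5}
    - {"tx":-0.4,"ty":3.6,"tz":0,"yaw":3.7,"claw":2.5}
    - {"tx":-0.4,"ty":3.6,"tz":0,"yaw":3.7,"claw":2.5}
    - {"tx":-0.4,"ty":3.5,"tz":0,"yaw":3.7,"claw":2.5}
    - {"tx":-0.3,"ty":2.8,"tz":0,"yaw":3.9,"claw":2.5}
  newtons: 50

```text
time_s: 38.05
position: [0.4638, 0.4216, 0.2032]
tool_rot: [[0.323, 0.946, -0.002], [0.946, -0.323, -0.001], [-0.001, -0.001, -1.0]]
ft_force: [0.0, -0.8, -0.1]
grip_width: 0.0291
gripper_force: 49.6
```

```bash
cat > pail.py <<'E'
from h import *
o=env.observe(); print(o['position'],o['q'].round(0),o['tool_rot'][:2,0])
for n in("side","top"):
    im,d,m=grab(n); w=cloud(d,m); h=cv2.cvtColor(im,cv2.COLOR_RGB2HSV)
    near=(w[...,1]>.25)&(w[...,1]<.52)&(w[...,0]>.33)&(w[...,0]<.6)
    p=w[near&(abs(w[...,2]-.078)<.005)&(h[...,1]<70)]
    if len(p)>100: print(n,"rim",len(p),[np.round(x,1) for x in cv2.minAreaRect((p[:,:2]*1000).astype(np.float32))])
    p=w[near&((h[...,0]<8)|(h[...,0]>172))&(h[...,1]>150)&(w[...,2]>.1)&(w[...,2]<.14)]
    if len(p)>20: print(n,"grip",len(p),[np.round(x,1) for x in cv2.minAreaRect((p[:,:2]*1000).astype(np.float32))])
E
python3 pail.py
```

```text
[0.46384982 0.42156596 0.2031673 ] [31. 32. 66.  0. 83. 50.] [0.32285745 0.94644647]
side rim 773 [array([455.2, 392.1]), array([148.3, 151. ]), np.float64(23.9)]
side grip 426 [array([454.3, 393.7]), array([17.5, 84.2]), np.float64(70.7)]
top rim 267 [array([456.6, 385.8]), array([151.2, 134.2]), np.float64(3.3)]
top grip 204 [array([457.4, 392.4]), array([15.6, 80. ]), np.float64(70.0)]
```

Request:
servo_tool:
  steps:
    - {"tx":0.1,"ty":0,"tz":-2,"yaw":0,"claw":2.5}
    - {"tx":0.1,"ty":0,"tz":-3,"yaw":0,"claw":2.5}
    - {"tx":0,"ty":0,"tz":-3,"yaw":0,"claw":2.5}
    - {"tx":0,"ty":0,"tz":-2,"yaw":0,"claw":2.5}
    - {"tx":0,"ty":0,"tz":-1.5,"yaw":0,"claw":2.5}
    - {"tx":0,"ty":0,"tz":-0.5,"yaw":0,"claw":2.5}
    - {"tx":0,"ty":0,"tz":0,"yaw":0,"claw":2.5}
    - {"tx":0,"ty":0,"tz":0,"yaw":0,"claw":2.5}
  newtons: 50

```text
time_s: 38.95
position: [0.4672, 0.4198, 0.085]
tool_rot: [[0.327, 0.945, 0.001], [0.945, -0.327, 0.0], [0.001, 0.001, -1.0]]
ft_force: [-0.2, -0.7, -0.1]
grip_width: 0.0291
gripper_force: 49.7
```

Request:
servo_tool:
  steps:
    - {"tx":0,"ty":0,"tz":0,"yaw":0,"claw":4}
    - {"tx":0,"ty":0,"tz":0,"yaw":0,"claw":4.5}
    - {"tx":0,"ty":0,"tz":0,"yaw":0,"claw":4.5}
    - {"tx":0,"ty":0,"tz":0,"yaw":0,"claw":4.5}
    - {"tx":0,"ty":0,"tz":0,"yaw":0,"claw":4.5}
    - {"tx":0,"ty":0,"tz":0,"yaw":0,"claw":4.5}
    - {"tx":0,"ty":0,"tz":2,"yaw":0,"claw":4.5}
    - {"tx":0,"ty":0,"tz":4,"yaw":0,"claw":4.5}
    - {"tx":0,"ty":0,"tz":4,"yaw":0,"claw":4.5}
    - {"tx":0,"ty":0,"tz":2,"yaw":0,"claw":4.5}
    - {"tx":0,"ty":0,"tz":0,"yaw":0,"claw":6}
  newtons: 50

```text
time_s: 40.05
position: [0.4677, 0.4205, 0.2078]
tool_rot: [[0.326, 0.945, 0.006], [0.945, -0.326, 0.003], [0.005, 0.004, -1.0]]
ft_force: [-0.3, 0.2, 0.4]
grip_width: 0.0581
gripper_force: 0.0
```

Request:
servo_tool:
  steps:
    - {"tx":0.4,"ty":-2.7,"tz":0,"yaw":5.2,"claw":6}
    - {"tx":0.5,"ty":-2.7,"tz":0,"yaw":5.2,"claw":6}
    - {"tx":0.5,"ty":-2.7,"tz":0,"yaw":5.2,"claw":6}
    - {"tx":0.5,"ty":-2.7,"tz":0,"yaw":5.2,"claw":6}
    - {"tx":0.5,"ty":-2.7,"tz":0,"yaw":5.2,"claw":6}
    - {"tx":0.5,"ty":-2.7,"tz":0,"yaw":5.2,"claw":6}
    - {"tx":0.5,"ty":-2.7,"tz":0,"yaw":5.2,"claw":6}
    - {"tx":0.5,"ty":-2.7,"tz":0,"yaw":5.2,"claw":6}
    - {"tx":0.5,"ty":-2.7,"tz":0,"yaw":5.2,"claw":6}
    - {"tx":0.5,"ty":-2.7,"tz":0,"yaw":5.2,"claw":6}
    - {"tx":0.5,"ty":-2.7,"tz":0,"yaw":5.2,"claw":6}
    - {"tx":0.5,"ty":-2.7,"tz":0,"yaw":5.2,"claw":6}
    - {"tx":0.5,"ty":-2.7,"tz":0,"yaw":5.2,"claw":6}
    - {"tx":0.5,"ty":-2.7,"tz":0,"yaw":5.2,"claw":6}
    - {"tx":0.5,"ty":-2.7,"tz":0,"yaw":5.2,"claw":6}
    - {"tx":0.5,"ty":-2.7,"tz":0,"yaw":5.2,"claw":6}
    - {"tx":0.5,"ty":-2.7,"tz":0,"yaw":5.2,"claw":6}
    - {"tx":0.3,"ty":-2.7,"tz":-2,"yaw":5.2,"claw":6}
    - {"tx":0.3,"ty":-2.7,"tz":-2,"yaw":5.2,"claw":6}
    - {"tx":0.3,"ty":-2.7,"tz":-2,"yaw":5.2,"claw":6}
  newtons: 50

```text
time_s: 42.05
position: [0.5593, -0.121, 0.1424]
tool_rot: [[-0.996, 0.084, -0.002], [0.084, 0.996, 0.001], [0.002, 0.001, -1.0]]
ft_force: [-0.2, 0.6, -0.5]
grip_width: 0.0601
gripper_force: 0.0
```

```bash
python3 - <<'E'
from fit import *
im,d,m,W=arms(); H=cv2.cvtColor(im,cv2.COLOR_RGB2HSV)
c=(.559,-.1247); k=(np.hypot(W[...,0]-c[0],W[...,1]-c[1])<.05)&(abs(W[...,2]-.0565)<.004)&(H[...,1]<60)&(H[...,2]>120)
p=W[k]; print(len(p),p.mean(0).round(4))
save("side8.png",np.hstack([cv2.resize(im[300:440,150:290],(400,400),interpolation=cv2.INTER_CUBIC),cv2.resize(im[170:270,240:340],(400,400),interpolation=cv2.INTER_CUBIC)]))
E
python3 pail.py
```

```text
d arm dir -114.0
c arm dir -118.0
b arm dir -118.0
a arm dir -119.0
84 [ 0.5587 -0.1238  0.0567]
[ 0.55864642 -0.12426794  0.13900372] [ -24.   30.   80.   -0.   70. -110.] [-0.99659804  0.08219982]
side rim 786 [array([455.3, 392. ]), array([148.6, 150.4]), np.float64(12.5)]
side grip 441 [array([455.5, 393.7]), array([17.4, 85.8]), np.float64(70.8)]
top rim 357 [array([457.1, 393.3]), array([148.1, 148.8]), np.float64(8.9)]
top grip 204 [array([457.1, 391.5]), array([15.8, 80.2]), np.float64(69.5)]
```

View pics/side8.png

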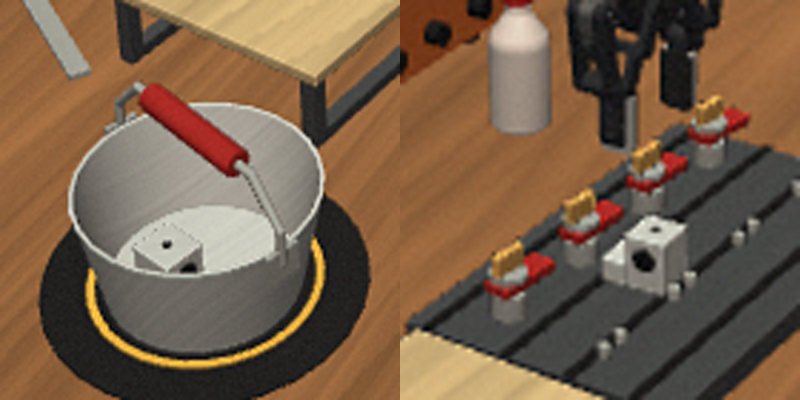

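Left: block a lies in the pail. Right: block c is upright at (655,255) with the gripper above it. I'll grasp it.

Request:
servo_tool:
  steps:
    - {"tx":0,"ty":0,"tz":-2,"yaw":0,"claw":6}
    - {"tx":0,"ty":0,"tz":-2.5,"yaw":0,"claw":6}
    - {"tx":0,"ty":0,"tz":-2.5,"yaw":0,"claw":6}
    - {"tx":0,"ty":0,"tz":-1.5,"yaw":0,"claw":6}
    - {"tx":0,"ty":0,"tz":-0.8,"yaw":0,"claw":6}
    - {"tx":0,"ty":0,"tz":0,"yaw":0,"claw":4}
    - {"tx":0,"ty":0,"tz":0,"yaw":0,"claw":2.5}
    - {"tx":0,"ty":0,"tz":0,"yaw":0,"claw":2.5}
    - {"tx":0,"ty":0,"tz":0,"yaw":0,"claw":2.5}
    - {"tx":0,"ty":0,"tz":0,"yaw":0,"claw":2.5}
    - {"tx":0,"ty":0,"tz":0,"yaw":0,"claw":2.5}
    - {"tx":0,"ty":0,"tz":0,"yaw":0,"claw":2.5}
  newtons: 50

```text
time_s: 43.4
position: [0.5604, -0.1201, 0.0524]
tool_rot: [[-0.996, 0.088, 0.002], [0.088, 0.996, -0.001], [-0.002, -0.0, -1.0]]
ft_force: [-1.0, 0.9, 6.9]
grip_width: 0.0289
gripper_force: 50.6
```

Request:
servo_tool:
  steps:
    - {"tx":0,"ty":0,"tz":0.5,"yaw":0,"claw":2.5}
    - {"tx":0,"ty":0,"tz":1.5,"yaw":0,"claw":2.5}
    - {"tx":0,"ty":0,"tz":3,"yaw":0,"claw":2.5}
    - {"tx":0,"ty":0,"tz":4,"yaw":0,"claw":2.5}
    - {"tx":0,"ty":0,"tz":4,"yaw":0,"claw":2.5}
    - {"tx":0,"ty":0,"tz":3,"yaw":0,"claw":2.5}
    - {"tx":0,"ty":0,"tz":0,"yaw":0,"claw":2.5}
  newtons: 50

```text
time_s: 44.1
position: [0.561, -0.1206, 0.2159]
tool_rot: [[-0.996, 0.088, 0.008], [0.088, 0.996, -0.003], [-0.008, -0.003, -1.0]]
ft_force: [-0.5, 0.2, -2.0]
grip_width: 0.029
gripper_force: 49.8
```

Request:
servo_tool:
  steps:
    - {"tx":-0.6,"ty":1.5,"tz":0,"yaw":-5.2,"claw":2.5}
    - {"tx":-0.6,"ty":2.5,"tz":0,"yaw":-5.2,"claw":2.5}
    - {"tx":-0.6,"ty":2.5,"tz":0,"yaw":-5.2,"claw":2.5}
    - {"tx":-0.6,"ty":2.5,"tz":0,"yaw":-5.2,"claw":2.5}
    - {"tx":-0.6,"ty":2.5,"tz":0,"yaw":-5.2,"claw":2.5}
    - {"tx":-0.6,"ty":2.5,"tz":0,"yaw":-5.2,"claw":2.5}
    - {"tx":-0.6,"ty":2.5,"tz":0,"yaw":-5.2,"claw":2.5}
    - {"tx":-0.6,"ty":2.5,"tz":0,"yaw":-5.2,"claw":2.5}
    - {"tx":-0.6,"ty":2.5,"tz":0,"yaw":-5.2,"claw":2.5}
    - {"tx":-0.6,"ty":2.5,"tz":0,"yaw":-5.2,"claw":2.5}
    - {"tx":-0.6,"ty":2.5,"tz":0,"yaw":-5.2,"claw":2.5}
    - {"tx":-0.6,"ty":2.5,"tz":0,"yaw":-5.2,"claw":2.5}
    - {"tx":-0.6,"ty":2.5,"tz":0,"yaw":-5.2,"claw":2.5}
    - {"tx":-0.6,"ty":2.5,"tz":0,"yaw":-5.2,"claw":2.5}
    - {"tx":-0.6,"ty":2.5,"tz":0,"yaw":-5.2,"claw":2.5}
    - {"tx":-0.6,"ty":2.5,"tz":0,"yaw":-5.2,"claw":2.5}
    - {"tx":-0.6,"ty":2.5,"tz":0,"yaw":-5.2,"claw":2.5}
    - {"tx":-0.6,"ty":2.5,"tz":0,"yaw":-5.2,"claw":2.5}
    - {"tx":-0.5,"ty":2.5,"tz":0,"yaw":-5.2,"claw":2.5}
    - {"tx":-0.1,"ty":1.9,"tz":0,"yaw":-5.2,"claw":2.5}
  newtons: 50

```text
time_s: 46.1
position: [0.4448, 0.365, 0.2104]
tool_rot: [[0.329, 0.944, -0.002], [0.944, -0.329, -0.001], [-0.001, -0.001, -1.0]]
ft_force: [0.5, -0.8, 0.1]
grip_width: 0.029
gripper_force: 49.7
```

```bash
python3 pail.py
```

```text
[0.44483465 0.36504089 0.21044448] [28. 26. 74.  0. 80. 47.] [0.32912121 0.94428683]
side rim 805 [array([454.8, 392.6]), array([147.7, 151.5]), np.float64(40.7)]
side grip 438 [array([455. , 394.1]), array([17. , 86.2]), np.float64(72.2)]
top rim 144 [array([464.9, 354. ]), array([147.6,  69.4]), np.float64(11.2)]
top grip 39 [array([489.3, 379.5]), array([17.9, 13.8]), np.float64(37.4)]
```

Request:
servo_tool:
  steps:
    - {"tx":0,"ty":-0.1,"tz":-2,"yaw":0,"claw":2.5}
    - {"tx":0,"ty":0,"tz":-3,"yaw":0,"claw":2.5}
    - {"tx":0,"ty":0,"tz":-3,"yaw":0,"claw":2.5}
    - {"tx":0,"ty":0,"tz":-2.5,"yaw":0,"claw":2.5}
    - {"tx":0,"ty":0,"tz":-1.2,"yaw":0,"claw":2.5}
    - {"tx":0,"ty":0,"tz":-0.7,"yaw":0,"claw":2.5}
    - {"tx":0,"ty":0,"tz":0,"yaw":0,"claw":2.5}
    - {"tx":0,"ty":0,"tz":0,"yaw":0,"claw":2.5}
  newtons: 50

```text
time_s: 47.0
position: [0.4463, 0.363, 0.0883]
tool_rot: [[0.326, 0.945, 0.001], [0.945, -0.326, 0.001], [0.001, 0.001, -1.0]]
ft_force: [-0.5, -0.4, -0.8]
grip_width: 0.0293
gripper_force: 49.7
```

Request:
servo_tool:
  steps:
    - {"tx":0,"ty":0,"tz":0,"yaw":0,"claw":4}
    - {"tx":0,"ty":0,"tz":0,"yaw":0,"claw":4.5}
    - {"tx":0,"ty":0,"tz":0,"yaw":0,"claw":4.5}
    - {"tx":0,"ty":0,"tz":0,"yaw":0,"claw":4.5}
    - {"tx":0,"ty":0,"tz":0,"yaw":0,"claw":4.5}
    - {"tx":0,"ty":0,"tz":0,"yaw":0,"claw":4.5}
    - {"tx":0,"ty":0,"tz":2,"yaw":0,"claw":4.5}
    - {"tx":0,"ty":0,"tz":4,"yaw":0,"claw":4.5}
    - {"tx":0,"ty":0,"tz":4,"yaw":0,"claw":4.5}
    - {"tx":0,"ty":0,"tz":3,"yaw":0,"claw":4.5}
    - {"tx":0,"ty":-3,"tz":0,"yaw":0,"claw":4.5}
    - {"tx":0,"ty":-4,"tz":0,"yaw":0,"claw":4.5}
    - {"tx":0,"ty":-4,"tz":0,"yaw":0,"claw":4.5}
    - {"tx":0,"ty":-4,"tz":0,"yaw":0,"claw":4.5}
    - {"tx":0,"ty":-4,"tz":0,"yaw":0,"claw":4.5}
    - {"tx":0,"ty":-3,"tz":0,"yaw":0,"claw":4.5}
    - {"tx":0,"ty":0,"tz":0,"yaw":0,"claw":4.5}
    - {"tx":0,"ty":0,"tz":0,"yaw":0,"claw":4.5}
  newtons: 50

```text
time_s: 48.8
position: [0.446, 0.1427, 0.2175]
tool_rot: [[0.328, 0.945, 0.0], [0.945, -0.328, 0.0], [0.0, 0.0, -1.0]]
ft_force: [0.4, 0.2, -0.4]
grip_width: 0.0452
gripper_force: 0.0
```

```bash
python3 pail.py; python3 - <<'E'
from fit import *
im,d,m,W=arms(); k=bmask(im,W,(.521,-.419,.1)); print(k.sum(),np.percentile(W[k][:,2],95), fit([(m,k)],.08,.018,.08,.11,(.521,-.419,94),True))
it,dt,mt=grab("top")
a=cv2.resize(im[300:440,150:290],(400,400),interpolation=cv2.INTER_CUBIC); b=cv2.resize(it[130:290,100:260],(400,400),interpolation=cv2.INTER_CUBIC)
save("fin.png",np.vstack([np.hstack([a,b]),cv2.resize(im[140:260,200:440],(800,200))]))
E
```

```text
[0.44595391 0.14267859 0.21745771] [ 3. 15. 90.  0. 75. 22.] [0.32763122 0.94480562]
side rim 800 [array([455.1, 392.3]), array([148.2, 151.2]), np.float64(26.4)]
side grip 437 [array([455.2, 393.9]), array([17.1, 87.1]), np.float64(71.7)]
top rim 306 [array([455.4, 396.6]), array([140.2, 151.8]), np.float64(89.9)]
top grip 205 [array([457.3, 391.9]), array([14.9, 80.2]), np.float64(70.2)]
d arm dir -113.0
c arm dir -108.0
b arm dir 111.0
a arm dir -113.0
172 0.11313257797203033 (array([ 522. , -422.5,   96.8,    0.8]), np.float64(0.074))
```

View pics/fin.png

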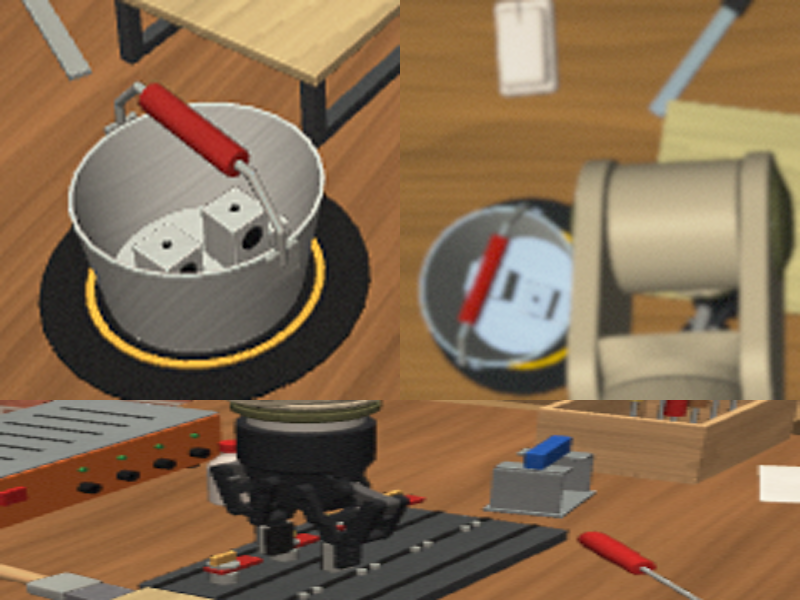

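Both blocks lie in the pail, the pail is on the mat, and the key is hanging. The odd reading for arm b comes from the gripper hiding it in this view. Handing in.

```bash
python3 -c "
from rig import env
print(env.close_job())"
```

```text
the job is handed in; nothing more can be done
None
```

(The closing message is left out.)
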